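# Put light-sensor heads away in the purged dry cabinet

### The arm

A 6-joint arm with a two-finger parallel gripper is mounted at the origin on a cart in front of the work surface, level with it; the furniture and walls round the work are solid. World frame = base frame: x ahead of the robot, y to its left, z up, the work surface at z = 0. Lengths are in m, angles in degrees, forces in N, time in s.
With the tool pointing down it reaches from about 0.4 to 0.925 m from the base axis. Payload 3.4 kg.
Tool frame: the origin (TCP) lies between the finger pads; the fingertips stand 8 mm ahead of it and the grasp point (between the pads) lies 11 mm behind it; z points along the fingers, y is the line along which they close (so a half turn about z gives the same grasp; the last joint's range is limited). The gripper opens to 85 mm and grips with 20 to 120 N. Pads are 22 mm wide; open, the fingers measure 114 mm over their backs; the gripper's body (76 mm by 85 mm) begins 54 mm behind the grasp point. The pads swing forward as they close: fully open they stand 13 mm farther back than shut.
Start: joints at [71.419, 17.578, 86.31, -0, 76.112, -4.211], TCP at [0.143, 0.557, 0.239] pointing down, gripper open.
Joint ranges: [-179.03, 179.03], [-60, 130.46], [8.19, 133.38], [-81.62, 261.62], [5.75, 156.47], [-153.77, 153.77]. Speed limits (degrees/s): [147.25, 147.25, 180, 180, 180, 180].

### API

Orientations are given as a 3x3 rotation matrix whose columns are the frame's x, y, z axes.
In Python, from rig import bot, optics, job gives the robot as it stands.
- The arm moves only by the tool step_arm, never from a script. Its argument "deltas" is a list that holds one entry, the list of rows, each a list of 7 numbers: the shift along the tool's x, y, z in m, then the turn, a rotation vector about the tool's x, y, z in rad, then the opening in per cent of the stroke, from 0 (shut) to 100 (fully open). A call has 1 to 20 rows; each row is the pose to reach, as a shift and turn from the pose commanded when the call began, along the tool's axes at that moment; what a row does not reach only later rows make up. A row lasts 1/12 s, in which the tool goes at most 41.7 mm and 7.16 degrees, less where a joint would pass 70% of its speed; a pose out of reach is approached as far as the arm can. A call with a gripper value outside its range is refused whole. The fingers move at their own pace and stop on an object; the grip force is fixed at half the most. Time passes only in rows, so rows that repeat a pose let the fingers close. It gives the time, the measured TCP pose, the force, the opening and the grip force at its end, in the units of the state.
- bot.sense(): the state, without advancing time (a new reading comes with each control period).
- optics.capture(name): name is "scene" or "top" or "wrist"; returns a dict with "img" (480x640x3 uint8, red, green, blue), "range_z" (480x640 float32, m along the optical axis (not along the pixel's ray), 0 where there is no reading), "mtx" (3x3 intrinsics, pixels), "R" (3x3) and "t" (3): a world point X has camera coordinates R X + t. Camera axes: x right, y down, z forward; pixel columns grow to the right and rows downward; lengths in m; the calibration is good to about 2 mm. The wrist camera is an equidistant fisheye: a pixel r from the principal point sees the ray r / f radians off the axis. A picture is of the moment at which its call begins.
- job.sign_off(): hands the job in; it is judged then, once.
The state is a dict: "clock": time; "joint_positions": joint angles; "dq": joint speeds; "effort": joint torques, N m; "tool_pos": TCP position; "ee_rot": TCP orientation; "force": force on the tool from outside, world axes, zero at the start; "moment": the same for the moment, N m; "finger_gap": opening from 0.0 (shut) to 1.0 (fully open); "grip_force": force on a finger pad.
Only numpy, scipy, OpenCV 4.12 (cv2) and the standard library are available. Lean on these libraries where they do the work, as an engineer would, in place of code of your own. Each camera call takes 0.05 s, during which the arm holds its last target. There are 200 camera calls.

### The job

Put the light-sensor heads (small black drums with a white dome) away in the dry cabinet: first shut off the purge valve (lever to the red mark), then pull the cabinet's door fully down and set all the heads on the floor inside. Push the door up and over again until it is fully shut, and only then open the valve so that its lever points at the green mark; leave the other things on the bench where they are.

Things in the scene. Friction and masses are not known exactly. Their poses are not given: they have to be found in the camera images.
- cabinet: fixed white cabinet 316 mm wide (y), 146 mm deep (x), its sloping front and top being one bottom-hinged door; origin on the worktop at the middle of its front edge, x into it (away from robot), y left, z up. Inner floor at z = 50 mm; front wall 75 mm high; side walls rise with the slope from 75 mm to the back wall, 152 mm high, whose top rim begins at x = 134 mm. Loaded from above, no other roof
- chamber (a point): middle of the inner floor's surface, at x = 70, z = 50 mm of the cabinet; axes as the cabinet's. The walls are 8 mm thick; the floor is x = 8 to 138 mm, y = -150 to 150 mm of the cabinet, and clears the shut door everywhere for a sensor head standing on it. At x = 55 mm a hand from above has most room; four heads fit side by side between y = -90 and 90 mm
- door (a joint): door angle, rad: 0 shut (leaning back 60 deg from upright), 1.92 fully open at its stop (leaning 50 deg towards the robot). Hinge along the cabinet's y at its x = 0, z = 75 mm. Clear pane in a blue frame, 155 mm from hinge to free edge, 316 mm wide, 7 mm thick, 0.28 kg. Light hinge: it falls by its weight to the side it leans to, shut or open, and stays
- door_bar (a point): middle of the door's steel pull bar: round, 11 mm thick, 124 mm long, parallel to the hinge and 190 mm from it (4.5 mm outside the plane through the hinge and the door's inner face), on two posts at its ends 35 mm beyond the door's free edge, so fingers pass on both sides of it; moves with the door
- valve (a joint): angle of the purge valve's orange lever, rad: 0 shut (points at the red mark, along the cabinet's -x, towards the robot); grows counter-clockwise from above as it opens, to its stop at 1.6 (pointing at the cabinet). Stays where left; about 0.06 N m turns it
- valve_axis (a point): on the vertical axis of the purge valve (grey stand left of the cabinet, piped to it), at half height of the orange lever: a bar 13 mm thick, 28 mm high (14 mm above and below this point), reaching 47 mm from the axis on its pointing side, 23 mm on the other. The dial is 32 mm below this point and 80 mm above the worktop
- lever_tip (a point): pointing end of the orange valve lever, 45 mm from the valve's axis, at its half height; turns with the lever
- green_mark (a point): green mark on the valve's dial, 45 mm from the valve's axis; set differently on each start, not to be moved. When the lever points at it, lever_tip is straight above it
- head0_c (a point): centre (half-way up) of a light-sensor head: a black round drum 32 mm in diameter and 21 mm high with a white dome on top and a short 20 mm stub of lead to one side (along -y of this point; it cannot be felt), about 45 g, standing on a 2 mm light-grey bench liner. May be absent
- head1_c (a point): centre (half-way up) of a light-sensor head: a black round drum 32 mm in diameter and 21 mm high with a white dome on top and a short 20 mm stub of lead to one side (along -y of this point; it cannot be felt), about 45 g, standing on a 2 mm light-grey bench liner. May be absent
- head2_c (a point): centre (half-way up) of a light-sensor head: a black round drum 32 mm in diameter and 21 mm high with a white dome on top and a short 20 mm stub of lead to one side (along -y of this point; it cannot be felt), about 45 g, standing on a 2 mm light-grey bench liner. May be absent
- head3_c (a point): centre (half-way up) of a light-sensor head: a black round drum 32 mm in diameter and 21 mm high with a white dome on top and a short 20 mm stub of lead to one side (along -y of this point; it cannot be felt), about 45 g, standing on a 2 mm light-grey bench liner. May be absent
- beaker: empty glass beaker 53 mm wide, 70 mm high, origin under its centre; not part of the job, to be left alone
- timer: white bench timer 62x62x20 mm, origin under its centre; not part of the job, to be left alone
- tape: roll of labelling tape lying flat, 78 mm wide, 19 mm high, origin under its centre; not part of the job, to be left alone
- notebook: dark blue notebook 152x110x12 mm, origin under its centre; not part of the job, to be left alone

How it is judged (in metres and radians):
On the way, in this order (a step that is already met when the one before it is completed fails the run):
1. the purge valve is shut while the door is still shut (value of joint valve below 0.12 rad and value of joint door below 0.06 rad), for 0.2 s.
2. the door is fully open, the valve still shut (value of joint door above 1.8 rad and value of joint valve below 0.12 rad), for 0.2 s.
3. every sensor head lies on the cabinet's floor, the valve still shut (x of head0_c in the frame of cabinet between 0.012 and 0.135 m and y of head0_c in the frame of cabinet between -0.148 and 0.148 m and height (world z) of head0_c between 0.053 and 0.075 m and x of head1_c in the frame of cabinet between 0.012 and 0.135 m and y of head1_c in the frame of cabinet between -0.148 and 0.148 m and height (world z) of head1_c between 0.053 and 0.075 m and x of head2_c in the frame of cabinet between 0.012 and 0.135 m and y of head2_c in the frame of cabinet between -0.148 and 0.148 m and height (world z) of head2_c between 0.053 and 0.075 m and x of head3_c in the frame of cabinet between 0.012 and 0.135 m and y of head3_c in the frame of cabinet between -0.148 and 0.148 m and height (world z) of head3_c between 0.053 and 0.075 m and value of joint valve below 0.12 rad), for 0.2 s.
4. the door is shut again over the heads, the valve still shut (all of step 3 and value of joint door below 0.06 rad), for 0.2 s.
5. the valve lever points at the green mark, the door still shut (x of head0_c in the frame of cabinet between 0.012 and 0.135 m and y of head0_c in the frame of cabinet between -0.148 and 0.148 m and height (world z) of head0_c between 0.053 and 0.075 m and x of head1_c in the frame of cabinet between 0.012 and 0.135 m and y of head1_c in the frame of cabinet between -0.148 and 0.148 m and height (world z) of head1_c between 0.053 and 0.075 m and x of head2_c in the frame of cabinet between 0.012 and 0.135 m and y of head2_c in the frame of cabinet between -0.148 and 0.148 m and height (world z) of head2_c between 0.053 and 0.075 m and x of head3_c in the frame of cabinet between 0.012 and 0.135 m and y of head3_c in the frame of cabinet between -0.148 and 0.148 m and height (world z) of head3_c between 0.053 and 0.075 m and value of joint door below 0.06 rad and horizontal distance between lever_tip and green_mark below 0.008 m), for 0.2 s.
At the end, for the whole second after the job is handed in: All sensor heads lie on the floor inside the cabinet; the door is shut (under 0.06 rad); the lever's tip is within 8 mm (about 10 degrees) of the green mark, seen from above (all of step 5 and velocity of joint valve below 0.05 rad/s); the robot touches nothing.
It fails at once if the beaker, timer, tape or notebook is moved by more than 4 cm, or the beaker is knocked over (distance of any of beaker, timer, tape, notebook from where it was at the start of the episode above 0.04 m or angle between beaker's own z axis and vertical above 0.5 rad).
Of head0, head1, head2, head3 only 2 to 4 are there at a start; the rules pass over those that are not, and their reading is None.
At some moment in a run one of head0, head1, head2, head3 may be knocked a few centimetres aside while the robot is not near it.
It also fails if it takes over 210 s, if anything falls off the work surface, if the arm or the gripper's body presses on something with over 40 N, if the wrist force passes 120 N, or if a joint passes its speed limit or range.

## Working session

There is one attempt and no reset: what is moved stays moved. The work goes in short steps, Python scripts to look and compute and a tool call to move; the robot and the scene stay as the last step left them, time stands still between calls to the robot, and variables do not carry over. Pictures are saved under pics/ and viewed, at most 14 in all, crops included, and the job is handed in when it is done.

Besides the shell and the picture viewer there is one more tool, called after ">>>" by a JSON object that holds its "fn" and its "kwargs". step_arm: Moves the arm, as the interface text tells. Its arguments: {"type":"object","properties":{"deltas":{"type":"array"}},"required":["deltas"]}

```bash
mkdir -p pics; ls; python3 - <<'E'
from rig import bot, optics, job
import cv2, numpy as np
s=bot.sense(); print({k:np.round(v,3).tolist() for k,v in s.items()})
for n in ("scene","top"):
    c=optics.capture(n); cv2.imwrite(f"pics/{n}0.png",c["img"][:,:,::-1]); np.savez(f"pics/{n}0.npz",**c)
    print(n,c["mtx"].tolist(),np.round(c["R"],3).tolist(),np.round(c["t"],3).tolist())
E
```

```text
pics
{'clock': 0.0, 'joint_positions': [71.418, 17.622, 86.385, 0.0, 76.112, -4.211], 'dq': [-0.013, 0.012, 0.001, 0.048, 0.009, 0.017], 'effort': [-0.001, -45.756, -25.192, -0.0, 0.013, -0.0], 'tool_pos': [0.143, 0.556, 0.238], 'ee_rot': [[-0.969, 0.248, -0.001], [0.248, 0.969, -0.002], [0.0, -0.002, -1.0]], 'force': [1.106, -1.014, 0.519], 'moment': [-0.032, -0.014, -0.013], 'grip_force': 0.0, 'finger_gap': 1.0}
scene [[479.3534558868745, 0.0, 325.2753326959372], [0.0, 479.3534558868745, 242.7941514018246], [0.0, 0.0, 1.0]] [[0.453, -0.891, -0.002], [-0.642, -0.325, -0.694], [0.618, 0.316, -0.72]] [-0.268, 0.461, 0.895]
top [[520.3702356457239, 0.0, 313.8516094645151], [0.0, 520.3702356457239, 240.23202639320868], [0.0, 0.0, 1.0]] [[-0.024, -1.0, -0.014], [-0.981, 0.026, -0.194], [0.194, 0.01, -0.981]] [0.02, 0.559, 1.517]
```

View pics/scene0.png

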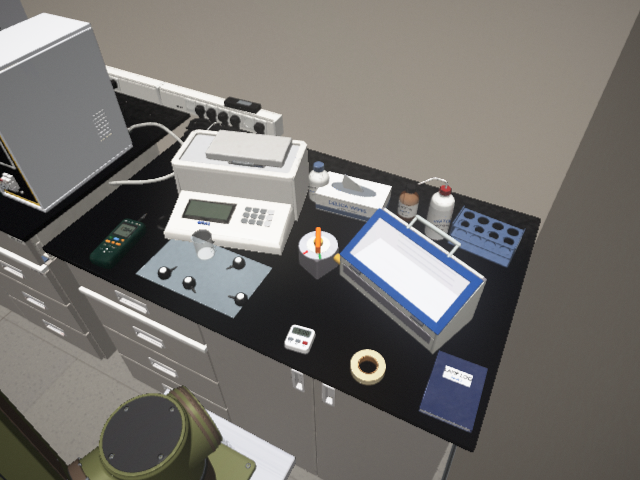

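View pics/top0.png

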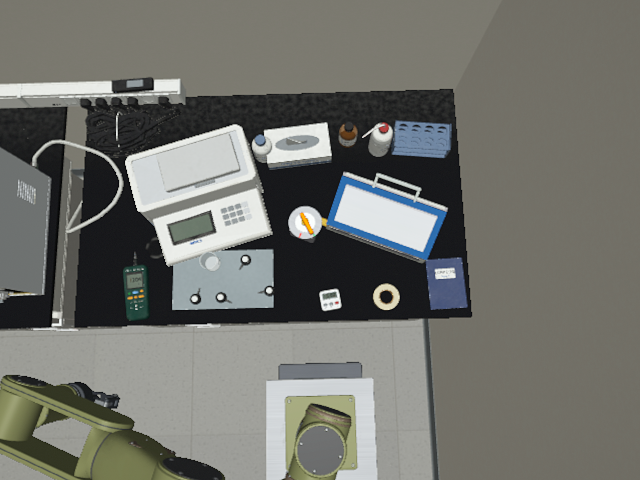

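Both views show four heads on the grey liner (top view ~(195,299), (221,297), (245,259), (269,291)), with the beaker at (210,261). The valve is at (305,223), its orange lever pointing up and left. The shut cabinet is at about (388,215), with its bar at the back near (398,185). The timer, tape and notebook lie in front.

```bash
cat > h.py <<'E'
import numpy as np, cv2
from rig import bot, optics, job
def cloud(c):
    v,u=np.mgrid[:480,:640]; K=c["mtx"]; z=c["range_z"]
    P=np.stack([(u-K[0,2])/K[0,0]*z,(v-K[1,2])/K[1,1]*z,z],-1)
    return (P-c["t"])@c["R"]          # world, HxWx3
def proj(c,X):
    p=np.atleast_2d(X)@c["R"].T+c["t"]; K=c["mtx"]
    return np.c_[K[0,0]*p[:,0]/p[:,2]+K[0,2],K[1,1]*p[:,1]/p[:,2]+K[1,2]]
def atz(c,u,v,z):                     # pixel to world on the plane of height z
    K=c["mtx"]; d=c["R"].T@np.array([(u-K[0,2])/K[0,0],(v-K[1,2])/K[1,1],1]); o=-c["R"].T@c["t"]
    return o+d*(z-o[2])/d[2]
def hsv(c): return cv2.cvtColor(c["img"],cv2.COLOR_RGB2HSV)
E
python3 - <<'E'
from h import *
for n in ("top","scene"):
    c=dict(np.load(f"pics/{n}0.npz")); H=hsv(c); W=cloud(c)
    ok=(c["range_z"]>0)
    blue=(H[...,0]>100)&(H[...,0]<125)&(H[...,1]>170)&(H[...,2]>90)&ok&(W[...,2]>.06)&(W[...,2]<.2)
    m,l,st,ce=cv2.connectedComponentsWithStats(blue.astype(np.uint8)); 
    k=1+np.argmax(st[1:,4]); P=W[l==k]; print(n,"blue",st[k])
    # plane fit
    q=P.mean(0); U,S,Vt=np.linalg.svd(P-q,full_matrices=False); nrm=Vt[2]*np.sign(Vt[2,2]); print("normal",nrm,"rms",S[2]/len(P)**.5)
    yax=Vt[0]; print("long axis",yax, "yaw of x", np.degrees(np.arctan2(-nrm[1],-nrm[0])))
    E=np.stack([Vt[0],np.cross(nrm,Vt[0])],1); r=cv2.minAreaRect(((P-q)@E).astype(np.float32)); b=cv2.boxPoints(r)
    print(r,(q+b@E.T).round(3).tolist())
    org=(H[...,0]>5)&(H[...,0]<20)&(H[...,1]>180)&(H[...,2]>120)&ok&(W[...,2]>.08)&(W[...,2]<.2)
    Q=W[org]; print("orange",len(Q),Q.min(0),Q.max(0)); 
    T=Q[Q[:,2]>np.percentile(Q[:,2],50)]
    r=cv2.minAreaRect((T[:,:2]*1000).astype(np.float32)); print("lever top",np.median(T[:,2]),r,cv2.boxPoints(r).tolist())
    red=((H[...,0]<4)|(H[...,0]>174))&(H[...,1]>130)&(H[...,2]>90)&(abs(W[...,2]-.08)<.02)
    gr=(H[...,0]>45)&(H[...,0]<80)&(H[...,1]>130)&(H[...,2]>70)&(abs(W[...,2]-.08)<.02)
    for nm,mk in(("red",red),("green",gr)):
        print(nm,mk.sum(),np.median(W[mk],0) if mk.any() else 0, np.argwhere(mk)[:3].tolist())
    blk=(W[...,2]>.013)&(W[...,2]<.06)&ok&(W[...,1]>.1)&(W[...,1]<.6)&(W[...,0]>.35)&(W[...,0]<.75)
    m,l,st,ce=cv2.connectedComponentsWithStats(blk.astype(np.uint8))
    for i in range(1,m):
        if st[i,4]>15: print("obj",st[i].tolist(),W[l==i].mean(0).round(3),W[l==i].max(0).round(3),W[l==i].min(0).round(3))
E
```

```text
top blue [ 327  176  119   83 1642]
normal [-0.46445783  0.18583929  0.86587683] rms 0.0033193940443639633
long axis [-0.37541813 -0.92685232 -0.00244875] yaw of x -21.807381301896477
((8.381903171539307e-05, -0.004260852932929993), (0.3163797855377197, 0.15424345433712006), 0.24338041245937347) [[0.728, -0.079, 0.159], [0.604, -0.029, 0.082], [0.486, -0.323, 0.082], [0.61, -0.373, 0.159]]
orange 33 [0.56829582 0.01020931 0.094446  ] [0.62779276 0.04144523 0.12772682]
lever top 0.12263200987590844 ((598.2717895507812, 27.14455795288086), (64.63288879394531, 10.086099624633789), 27.162378311157227) [[567.2171020507812, 16.878536224365234], [571.8215942382812, 7.904770851135254], [629.3264770507812, 37.410579681396484], [624.7219848632812, 46.38434600830078]]
red 1 [0.57431676 0.04670778 0.07938654] [[234, 300]]
green 0 0 []
obj [149, 185, 123, 81, 3836] [0.597 0.307 0.046] [0.744 0.511 0.06 ] [0.501 0.139 0.013]
obj [188, 202, 18, 7, 24] [0.678 0.365 0.054] [0.687 0.391 0.06 ] [0.671 0.337 0.048]
obj [164, 211, 13, 5, 17] [0.655 0.445 0.055] [0.661 0.463 0.06 ] [0.649 0.427 0.046]
obj
[... 1443 characters left out ...]
]]
green 4 [0.57431154 0.00936097 0.08340194] [[254, 319], [255, 319], [256, 319]]
obj [164, 199, 135, 60, 4170] [0.587 0.288 0.044] [0.75  0.481 0.06 ] [0.478 0.136 0.013]
obj [92, 213, 55, 53, 1274] [0.425 0.538 0.035] [0.543 0.586 0.044] [0.35  0.506 0.013]
obj [194, 233, 17, 10, 121] [0.519 0.337 0.046] [0.532 0.347 0.06 ] [0.496 0.313 0.024]
obj [231, 257, 14, 11, 110] [0.507 0.215 0.023] [0.526 0.233 0.031] [0.492 0.201 0.013]
obj [158, 266, 17, 12, 121] [0.393 0.367 0.022] [0.422 0.384 0.031] [0.378 0.355 0.013]
obj [183, 276, 13, 13, 124] [0.395 0.289 0.022] [0.412 0.307 0.034] [0.383 0.272 0.013]
obj [231, 292, 17, 13, 132] [0.411 0.143 0.023] [0.428 0.172 0.031] [0.396 0.128 0.013]
```

```bash
cat >> h.py <<'E'
def go(x,y,z,yaw,s=None):             # shift and turn in the tool frame to a down-pointing pose, tool x at yaw deg
    from scipy.spatial.transform import Rotation as Ro
    s=s or bot.sense(); R=np.array(s["ee_rot"]); c,n=np.cos(np.radians(yaw)),np.sin(np.radians(yaw))
    T=np.array([[c,n,0],[n,-c,0],[0,0,-1.]]); T[:,1]=np.cross(T[:,2],T[:,0])
    print((R.T@(np.array([x,y,z])-s["tool_pos"])).round(3).tolist(),Ro.from_matrix(R.T@T).as_rotvec().round(3).tolist())
E
python3 - <<'E'
from h import *
go(.611,.032,.25,207)
E
```

```text
[-0.584, -0.392, -0.011] [-0.002, -0.001, -0.722]
```

>>> {"fn": "step_arm", "kwargs": {"deltas": [[[-0.584,-0.392,-0.012,-0.002,0,-0.722,40],[-0.584,-0.392,-0.012,-0.002,0,-0.722,40],[-0.584,-0.392,-0.012,-0.002,0,-0.722,40],[-0.584,-0.392,-0.012,-0.002,0,-0.722,40],[-0.584,-0.392,-0.012,-0.002,0,-0.722,40],[-0.584,-0.392,-0.012,-0.002,0,-0.722,40],[-0.584,-0.392,-0.012,-0.002,0,-0.722,40],[-0.584,-0.392,-0.012,-0.002,0,-0.722,40],[-0.584,-0.392,-0.012,-0.002,0,-0.722,40],[-0.584,-0.392,-0.012,-0.002,0,-0.722,40],[-0.584,-0.392,-0.012,-0.002,0,-0.722,40],[-0.584,-0.392,-0.012,-0.002,0,-0.722,40],[-0.584,-0.392,-0.012,-0.002,0,-0.722,40],[-0.584,-0.392,-0.012,-0.002,0,-0.722,40],[-0.584,-0.392,-0.012,-0.002,0,-0.722,40],[-0.584,-0.392,-0.012,-0.002,0,-0.722,40],[-0.584,-0.392,-0.012,-0.002,0,-0.722,40],[-0.584,-0.392,-0.012,-0.002,0,-0.722,40],[-0.584,-0.392,-0.012,-0.002,0,-0.722,40],[-0.584,-0.392,-0.012,-0.002,0,-0.722,40]]]}}

```text
clock: 1.77
tool_pos: [0.6109, 0.0318, 0.2503]
ee_rot: [[-0.892, -0.452, -0.002], [-0.452, 0.892, 0.003], [0.001, 0.003, -1.0]]
force: [0.0, 0.8, -1.0]
finger_gap: 0.398
grip_force: 0.0
```

```bash
cat >> h.py <<'E'
def fish(c,u,v,z):                    # wrist pixel to world on plane z
    K=c["mtx"]; a=np.array([(u-K[0,2])/K[0,0],(v-K[1,2])/K[1,1]]); th=np.hypot(*a); d=np.r_[a/max(th,1e-9)*np.sin(th),np.cos(th)]
    d=c["R"].T@d; o=-c["R"].T@c["t"]; return o+d*(z-o[2])/d[2]
def pfish(c,X):
    p=c["R"]@np.asarray(X,float)+c["t"]; r=np.hypot(p[0],p[1]); th=np.arctan2(r,p[2]); K=c["mtx"]
    return np.array([K[0,0]*th*p[0]/r+K[0,2],K[1,1]*th*p[1]/r+K[1,2]])
def wrist(name):
    c=optics.capture("wrist"); np.savez(f"pics/{name}.npz",**c); cv2.imwrite(f"pics/{name}.png",c["img"][:,:,::-1]); return c
def cen(c,mk,z):                      # blobs of a mask -> world centres on plane z
    m,l,st,ce=cv2.connectedComponentsWithStats(mk.astype(np.uint8))
    for i in range(1,m):
        if st[i,4]>12: print(st[i].tolist(),ce[i].round(1),fish(c,*ce[i],z).round(4))
E
python3 - <<'E'
from h import *
s=bot.sense(); print(s["tool_pos"],s["force"],s["joint_positions"])
c=wrist("w1"); print(c["mtx"],(-c["R"].T@c["t"]),c["R"].round(2))
H=hsv(c)
for nm,mk,z in (("or",(H[...,0]>7)&(H[...,0]<20)&(H[...,1]>180)&(H[...,2]>120),.126),("red",((H[...,0]<4)|(H[...,0]>174))&(H[...,1]>130)&(H[...,2]>90),.08),("green",(H[...,0]>45)&(H[...,0]<80)&(H[...,1]>130)&(H[...,2]>70),.08)):
    print(nm); cen(c,mk,z)
E
```

```text
[0.61094632 0.03176158 0.25032629] [ 0.02816365  0.82237913 -1.01829174] [  -1.06840593   20.13598829   80.71295665    0.152173     79.29461455
 -117.97805483]
[[371.64829954   0.         321.26262391]
 [  0.         371.64829954 247.42474762]
 [  0.           0.           1.        ]] [0.55006673 0.00273746 0.38530414] [[-0.45  0.89  0.  ]
 [ 0.86  0.44  0.27]
 [ 0.24  0.12 -0.96]]
or
red
[352, 189, 13, 11, 49] [358.  193.8] [0.571  0.0485 0.08  ]
[0, 361, 8, 19, 97] [  2.7 372. ] [ 0.9891 -0.2735  0.08  ]
green
```

View pics/w1.png

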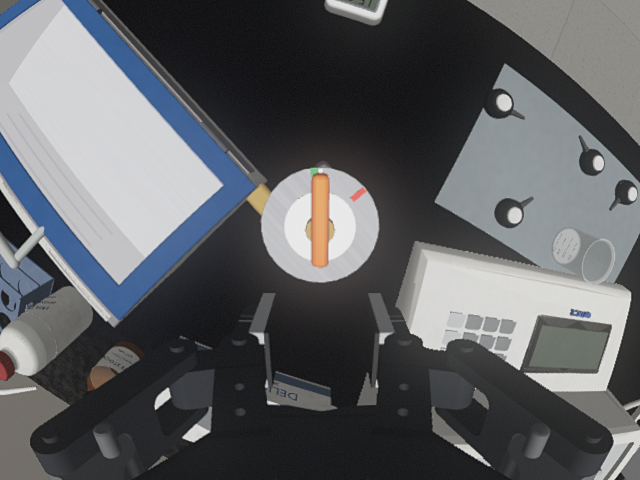

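The wrist view shows the lever vertical from (321,175) to (319,266). The red mark is at (358,194), and the green one is half hidden under the tip at (315,170). The heads are on the liner at right, with the beaker near (570,247).

```bash
python3 - <<'E'
from h import *
c=dict(np.load("pics/w1.npz"))
f=lambda *a: fish(c,*a).round(4)
A,B=f(321,175,.126),f(319.5,267,.126); d=(A-B)[:2]; L=np.hypot(*d)
print("tip",A,"end",B,L,np.degrees(np.arctan2(*d[::-1])),"axis",B[:2]+d/L*.023, A[:2]-d/L*.047)
print("dial c",f(320,225,.08),f(262,225,.08),f(378,225,.08),"green",f(315,170,.08),f(311,171,.08))
gp=c["img"][160:182,300:345]; cv2.imwrite("pics/g.png",cv2.resize(gp,None,fx=12,fy=12,interpolation=0)[:,:,::-1])
for n,u,v in (("h1",500,103),("h2",592,161),("h3",626,192),("h4",510,212)): print(n,f(u,v,.03))
# cabinet: blue frame near corner
print("corner near",f(258,184,.08))
W=cloud(dict(np.load("pics/top0.npz")))
H=hsv(dict(np.load("pics/top0.npz")))
for n,(u,v) in dict(bar=(397,185),tape=(386,296),timer=(330,299)).items(): print(n,W[v-3:v+4,u-3:u+4].reshape(-1,3).max(0),W[v,u])
tall=(W[...,2]>.1); 
for y0,y1,x0,x1 in ((120,165,250,335),(118,150,335,400),(118,160,392,455),(125,265,125,275)): print((y0,x0),"max z",np.percentile(W[y0:y1,x0:x1,2],99.5).round(3),"minx",W[y0:y1,x0:x1][W[y0:y1,x0:x1,2]>.05][:,:2].min(0).round(3))
E
```

```text
tip [0.5679 0.0124 0.126 ] end [0.6283 0.0419 0.126 ] 0.06721911930395995 -153.96862661100172 axis [0.60763326 0.03180615] [0.61013203 0.03302657]
dial c [0.6089 0.0325 0.08  ] [ 0.6309 -0.0114  0.08  ] [0.5865 0.0762 0.08  ] green [0.5695 0.0079 0.08  ] [0.5718 0.0054 0.08  ]
h1 [0.4201 0.1417 0.03  ]
h2 [0.4044 0.2806 0.03  ]
h3 [0.4023 0.3551 0.03  ]
h4 [0.5127 0.2098 0.03  ]
corner near [ 0.6009 -0.0293  0.08  ]
bar [ 0.74999188 -0.22649843  0.18271903] [ 0.74062114 -0.26164892  0.00584152]
tape [ 0.39998689 -0.20035141  0.00651024] [ 0.39013641 -0.20934914  0.00331706]
timer [ 0.39347251 -0.02866083  0.02867678] [ 0.38414061 -0.03808995  0.01682534]
(120, 250) max z 0.166 minx [ 0.254 -0.051]
(118, 335) max z 0.201 minx [ 0.254 -0.27 ]
(118, 392) max z 0.08 minx [ 0.254 -0.426]
(125, 125) max z 0.199 minx [ 0.254 -0.009]
```

```bash
python3 - <<'E'
from h import *
go(.611,.032,.113,207)
E
```

```text
[-0.001, -0.002, 0.137] [0.004, -0.001, -0.001]
```

>>> {"fn": "step_arm", "kwargs": {"deltas": [[[0.0005,-0.0005,0.04,0.004,0,0,40],[0.0005,-0.0005,0.08,0.004,0,0,40],[0.0005,-0.0005,0.11,0.004,0,0,40],[0.0005,-0.0005,0.13,0.004,0,0,40],[0.0005,-0.0005,0.138,0.004,0,0,40],[0.0005,-0.0005,0.138,0.004,0,0,20],[0.0005,-0.0005,0.138,0.004,0,0,10],[0.0005,-0.0005,0.138,0.004,0,0,5],[0.0005,-0.0005,0.138,0.004,0,0,5],[0.0005,-0.0005,0.138,0.004,0,0,5],[0.0005,-0.0005,0.138,0.004,0,0,5],[0.0005,-0.0005,0.138,0.004,0,0,5]]]}}

```text
clock: 2.82
tool_pos: [0.6108, 0.031, 0.1136]
ee_rot: [[-0.891, -0.455, 0.002], [-0.455, 0.891, -0.004], [0.0, -0.004, -1.0]]
force: [1.7, -4.5, -10.7]
finger_gap: 0.132
grip_force: 60.4
```

>>> {"fn": "step_arm", "kwargs": {"deltas": [[[0,0,0,0,0,0.09,5],[0,0,0,0,0,0.18,5],[0,0,0,0,0,0.27,5],[0,0,0,0,0,0.36,5],[0,0,0,0,0,0.45,5],[0,0,0,0,0,0.54,5],[0,0,0,0,0,0.63,5],[0,0,0,0,0,0.72,5],[0,0,0,0,0,0.79,5],[0,0,0,0,0,0.85,5],[0,0,0,0,0,0.85,5],[0,0,0,0,0,0.85,5]]]}}

```text
clock: 3.82
tool_pos: [0.6109, 0.0304, 0.1136]
ee_rot: [[-0.929, 0.369, 0.002], [0.369, 0.929, -0.005], [-0.004, -0.004, -1.0]]
force: [0.9, -6.6, -11.6]
finger_gap: 0.135
grip_force: 60.4
```

Release and rise, then look.

>>> {"fn": "step_arm", "kwargs": {"deltas": [[[0,0,0,0,0,0,20],[0,0,0,0,0,0,40],[0,0,0,0,0,0,40],[0,0,0,0,0,0,40],[0,0,-0.04,0,0,0,40],[0,0,-0.08,0,0,0,40],[0,0,-0.12,0,0,0,40],[0,0,-0.15,0,0,0,40],[0,0,-0.15,0,0,0,40],[0,0,-0.15,0,0,0,40]]]}}

```text
clock: 4.65
tool_pos: [0.6123, 0.0326, 0.267]
ee_rot: [[-0.929, 0.369, 0.009], [0.369, 0.929, -0.001], [-0.009, 0.002, -1.0]]
force: [0.2, 0.5, -0.3]
finger_gap: 0.397
grip_force: 0.0
```

```bash
python3 - <<'E'
from h import *
s=bot.sense(); print(s["tool_pos"],s["force"])
c=wrist("w2"); H=hsv(c)
for nm,mk,z in (("or",(H[...,0]>3)&(H[...,0]<22)&(H[...,1]>130)&(H[...,2]>120),.126),("green",(H[...,0]>45)&(H[...,0]<85)&(H[...,1]>100)&(H[...,2]>60),.08)):
    print(nm); cen(c,mk,z)
E
```

```text
[0.61233941 0.03258181 0.26701021] [ 0.1757181   0.4611803  -0.26915399]
or
[310, 170, 16, 88, 847] [317. 215.] [0.5971 0.0377 0.126 ]
green
[270, 186, 9, 10, 22] [273.3 190.1] [0.5706 0.0067 0.08  ]
```

View pics/w2.png

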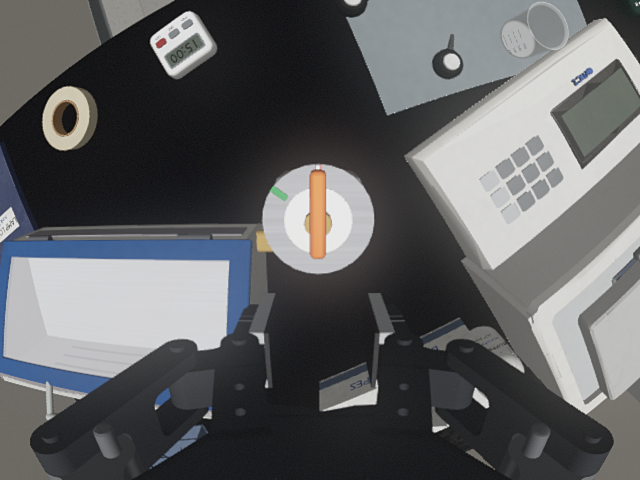

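The lever (317, 170–258) now covers the red mark, and the green mark is clear at (279,193). Below left is the cabinet, with its front edge along row 232.

```bash
python3 - <<'E'
from h import *
c=dict(np.load("pics/w2.npz")); H=hsv(c)
mk=np.zeros((480,640),bool); mk[180:206,263:294]=1
g=mk&(H[...,1]>60)&(H[...,0]>40)&(H[...,0]<90); v,u=np.nonzero(g); print("green px",u.mean(),v.mean(),g.sum()); G=fish(c,u.mean(),v.mean(),.08)
A,B=fish(c,318,170,.126),fish(c,317.5,259,.126); d=(A-B)[:2];L=np.hypot(*d)
dc=fish(c,318.3,219,.08); ax=A[:2]-d/L*.047; print("lever",L,np.degrees(np.arctan2(d[1],d[0])),"axis",ax,B[:2]+d/L*.023,"dial",dc)
for a in (ax,dc[:2]): e=G[:2]-a; print("green",G,"r",np.hypot(*e),"ang",np.degrees(np.arctan2(e[1],e[0]))%360)
# cabinet front edge: blue frame lower corners seen from wrist, and top-camera
for p in ((252,239),(8,241),(250,234)): print(p,fish(c,*p,.081))
W=c["range_z"]; print("wrist depth?", np.median(W[210:220,290:300]))
E
```

```text
green px 277.982905982906 192.72649572649573 117
lever 0.06887817562318252 157.95139354002382 axis [0.60939501 0.03333543] [0.60835523 0.03375656] dial [0.60923676 0.03359275 0.08      ]
green [0.57430831 0.00958746 0.08      ] r 0.04236794496348628 ang 214.09160007191196
green [0.57430831 0.00958746 0.08      ] r 0.04238220239607693 ang 214.49959874031964
(252, 239) [ 0.6038324  -0.02867776  0.081     ]
(8, 241) [ 0.48987387 -0.3160983   0.081     ]
(250, 234) [ 0.59890414 -0.02846004  0.081     ]
wrist depth? 0.3247707
```

```bash
cat >> h.py <<'E'
O=np.array([.546,-.177,0]); ya=np.radians(-22); CX=np.array([np.cos(ya),np.sin(ya),0]); CY=np.array([-CX[1],CX[0],0]); CZ=np.array([0,0,1.])
def cab(x,y,z): return O+x*CX+y*CY+z*CZ
def bar(th,r=.19,o=.0045):
    a=np.radians(60)-th; return cab(r*np.sin(a)-o*np.cos(a),0,.075+r*np.cos(a)+o*np.sin(a))
E
python3 - <<'E'
from h import *
print("bar",bar(0)); c=dict(np.load("pics/top0.npz"))
print("top px ->",atz(c,397,186,.174), "proj",proj(c,[bar(0)-.062*CY,bar(0)+.062*CY,cab(0,.158,.08),cab(0,-.158,.08)]).round(0).tolist())
c=dict(np.load("pics/scene0.npz")); print("scene",proj(c,[bar(0)-.062*CY,bar(0)+.062*CY,cab(0,.158,.08),cab(0,-.158,.08)]).round(0).tolist())
b=bar(0); go(b[0],b[1],.29,68)
E
```

```text
bar [ 0.69647714 -0.23779671  0.17389711]
top px -> [ 0.68621656 -0.23477523  0.174     ] proj [[419.0, 190.0], [377.0, 175.0], [326.0, 223.0], [426.0, 260.0]]
scene [[457.0, 245.0], [416.0, 217.0], [339.0, 254.0], [437.0, 335.0]]
[-0.18, -0.22, -0.025] [0.004, 0.003, 1.576]
```

>>> {"fn": "step_arm", "kwargs": {"deltas": [[[-0.018,-0.022,-0.025,0,0,0.12,25],[-0.036,-0.044,-0.025,0,0,0.24,25],[-0.054,-0.066,-0.025,0,0,0.36,25],[-0.072,-0.088,-0.025,0,0,0.48,25],[-0.09,-0.11,-0.025,0,0,0.6,25],[-0.108,-0.132,-0.025,0,0,0.72,25],[-0.126,-0.154,-0.025,0,0,0.84,25],[-0.144,-0.176,-0.025,0,0,0.96,25],[-0.162,-0.198,-0.025,0,0,1.08,25],[-0.18,-0.22,-0.025,0.004,0.003,1.2,25],[-0.18,-0.22,-0.025,0.004,0.003,1.32,25],[-0.18,-0.22,-0.025,0.004,0.003,1.44,25],[-0.18,-0.22,-0.025,0.004,0.003,1.576,25],[-0.18,-0.22,-0.025,0.004,0.003,1.576,25],[-0.18,-0.22,-0.025,0.004,0.003,1.576,25]]]}}

```text
clock: 5.95
tool_pos: [0.6958, -0.2384, 0.2866]
ee_rot: [[0.372, 0.928, -0.006], [0.928, -0.372, 0.001], [-0.001, -0.006, -1.0]]
force: [0.2, 0.5, -0.4]
finger_gap: 0.25
grip_force: 0.0
```

```bash
python3 - <<'E'
from h import *
s=bot.sense(); print(s["tool_pos"],s["joint_positions"])
c=wrist("w3"); b=bar(0)
print([pfish(c,p).round(0).tolist() for p in (b-.062*CY,b,b+.062*CY)])
im=c["img"].copy()
for p in (b-.062*CY,b,b+.062*CY): cv2.circle(im,tuple(int(q) for q in pfish(c,p)),3,(255,0,0),-1)
cv2.imwrite("pics/w3a.png",im[:,:,::-1])
E
```

```text
[ 0.69576971 -0.2383717   0.28657726] [-2.21604969e+01  2.95485122e+01  5.98533897e+01 -8.16357626e-02
  9.09541733e+01 -3.16969192e-01]
[[323.0, 327.0], [324.0, 247.0], [324.0, 157.0]]
```

View pics/w3a.png

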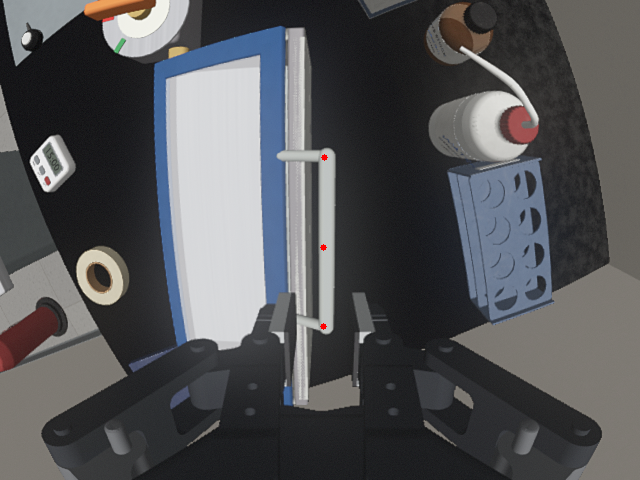

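The predicted bar (red dots, column 324) lies about 3 px left of the true bar (column 327), so it needs 2 mm more along tool y. The bar's ends match at rows 157 and 327.

>>> {"fn": "step_arm", "kwargs": {"deltas": [[[0,0.003,0.04,0,0,0,25],[0,0.003,0.07,0,0,0,25],[0,0.003,0.095,0,0,0,25],[0,0.003,0.11,0,0,0,25],[0,0.003,0.1165,0,0,0,25],[0,0.003,0.1165,0,0,0,25],[0,0.003,0.1165,0,0,0,15],[0,0.003,0.1165,0,0,0,5],[0,0.003,0.1165,0,0,0,5],[0,0.003,0.1165,0,0,0,5],[0,0.003,0.1165,0,0,0,5],[0,0.003,0.1165,0,0,0,5]]]}}

```text
clock: 7.0
tool_pos: [0.6984, -0.2395, 0.173]
ee_rot: [[0.374, 0.927, -0.004], [0.927, -0.374, 0.0], [-0.001, -0.003, -1.0]]
force: [-4.7, 1.6, 0.0]
finger_gap: 0.095
grip_force: 58.7
```

```bash
sed -i 's/^O=.*; ya/O=np.array([.5475,-.1775,0]); ya/' h.py; python3 - <<'E'
from h import *
s=bot.sense(); print(s["tool_pos"],s["force"],s["finger_gap"],s["grip_force"]); p=np.array(s["tool_pos"]); R=np.array(s["ee_rot"])
for th in np.arange(.16,1.93,.16): print(round(th,2),(R.T@(bar(th)-bar(0))).round(3).tolist(), round(np.hypot(*bar(th)[:2]),3))
E
```

```text
[ 0.69835649 -0.23949287  0.17297909] [-4.65209309  1.61095742  0.0460994 ] 0.09515629472666677 58.683194518089294
0.16 [-0.0, -0.018, -0.025] 0.72
0.32 [-0.0, -0.04, -0.046] 0.698
0.48 [-0.0, -0.064, -0.064] 0.674
0.64 [-0.0, -0.091, -0.077] 0.647
0.8 [-0.0, -0.12, -0.086] 0.618
0.96 [-0.0, -0.151, -0.09] 0.588
1.12 [-0.0, -0.181, -0.09] 0.557
1.28 [-0.0, -0.211, -0.084] 0.527
1.44 [-0.0, -0.239, -0.074] 0.499
1.6 [-0.0, -0.266, -0.06] 0.472
1.76 [0.0, -0.29, -0.041] 0.448
1.92 [0.0, -0.311, -0.019] 0.428
```

>>> {"fn": "step_arm", "kwargs": {"deltas": [[[0,-0.009,-0.013,0,0,0,5],[0,-0.018,-0.025,0,0,0,5],[0,-0.029,-0.036,0,0,0,5],[0,-0.04,-0.046,0,0,0,5],[0,-0.052,-0.055,0,0,0,5],[0,-0.064,-0.064,0,0,0,5],[0,-0.077,-0.071,0,0,0,5],[0,-0.091,-0.077,0,0,0,5],[0,-0.105,-0.082,0,0,0,5],[0,-0.12,-0.086,0,0,0,5]]]}}

```text
clock: 7.83
tool_pos: [0.5896, -0.1958, 0.2623]
ee_rot: [[0.375, 0.927, 0.006], [0.927, -0.375, -0.004], [-0.002, 0.007, -1.0]]
force: [4.1, -1.1, 4.8]
finger_gap: 0.094
grip_force: 58.7
```

>>> {"fn": "step_arm", "kwargs": {"deltas": [[[0,-0.015,-0.003,0,0,0,5],[0,-0.031,-0.004,0,0,0,5],[0,-0.046,-0.005,0,0,0,5],[0,-0.061,-0.004,0,0,0,5],[0,-0.076,-0.001,0,0,0,5],[0,-0.091,0.002,0,0,0,5],[0,-0.105,0.007,0,0,0,5],[0,-0.119,0.012,0,0,0,5],[0,-0.133,0.018,0,0,0,5],[0,-0.146,0.026,0,0,0,5],[0,-0.158,0.035,0,0,0,5],[0,-0.17,0.045,0,0,0,5],[0,-0.181,0.056,0,0,0,5],[0,-0.187,0.062,0,0,0,5],[0,-0.189,0.065,0,0,0,5],[0,-0.189,0.065,0,0,0,5]]]}}

```text
clock: 9.17
tool_pos: [0.4114, -0.1241, 0.1941]
ee_rot: [[0.374, 0.927, -0.004], [0.927, -0.374, -0.001], [-0.002, -0.003, -1.0]]
force: [-0.5, -1.7, 0.6]
finger_gap: 0.095
grip_force: 66.8
```

>>> {"fn": "step_arm", "kwargs": {"deltas": [[[0,0,0,0,0,0,15],[0,0,0,0,0,0,25],[0,0,0,0,0,0,25],[0,0,-0.03,0,0,0,25],[0,0,-0.07,0,0,0,25],[0,0,-0.11,0,0,0,25],[0,0,-0.13,0,0,0,25],[0,0,-0.13,0,0,0,25]]]}}

```text
clock: 9.83
tool_pos: [0.416, -0.1251, 0.3296]
ee_rot: [[0.375, 0.927, 0.007], [0.927, -0.375, -0.004], [-0.001, 0.008, -1.0]]
force: [0.7, 0.2, 0.6]
finger_gap: 0.252
grip_force: 0.0
```

```bash
python3 - <<'E'
from h import *
print(bot.sense()["force"]); go(.44,.25,.32,158)
c=optics.capture("scene"); np.savez("pics/scene1.npz",**c); cv2.imwrite("pics/scene1.png",c["img"][150:400,120:560,::-1])
E
```

```text
[0.65276314 0.15351458 0.61663744]
[0.357, -0.118, 0.008] [0.005, 0.007, -1.571]
```

View pics/scene1.png

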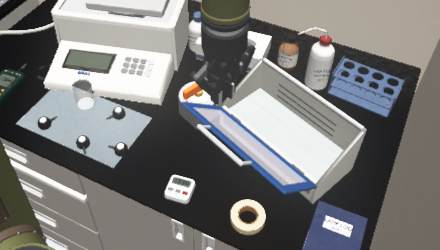

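The door lies open towards the robot. One head has been knocked: it was at about (68,132) in this crop and is now at (83,143). Going to survey the heads from above.

>>> {"fn": "step_arm", "kwargs": {"deltas": [[[0.03,-0.01,0.008,0,0,-0.12,25],[0.06,-0.02,0.008,0,0,-0.24,25],[0.09,-0.03,0.008,0,0,-0.36,40],[0.12,-0.04,0.008,0,0,-0.48,50],[0.15,-0.05,0.008,0,0,-0.6,60],[0.18,-0.06,0.008,0,0,-0.72,60],[0.21,-0.07,0.008,0,0,-0.84,60],[0.24,-0.08,0.008,0,0,-0.96,60],[0.27,-0.09,0.008,0,0,-1.08,60],[0.3,-0.1,0.008,0,0,-1.2,60],[0.33,-0.11,0.008,0,0,-1.32,60],[0.357,-0.118,0.008,0.005,0.007,-1.44,60],[0.357,-0.118,0.008,0.005,0.007,-1.571,60],[0.357,-0.118,0.008,0.005,0.007,-1.571,60],[0.357,-0.118,0.008,0.005,0.007,-1.571,60]]]}}

```text
clock: 11.13
tool_pos: [0.4362, 0.2509, 0.3141]
ee_rot: [[-0.926, 0.376, -0.013], [0.376, 0.926, 0.002], [0.013, -0.003, -1.0]]
force: [-0.4, -0.4, -0.3]
finger_gap: 0.601
grip_force: 0.0
```

```bash
cat >> h.py <<'E'
def heads(c,show=None):               # dark round drums on the liner, seen by the wrist
    H=hsv(c); g=H[...,2]
    v,u=np.mgrid[:480,:640]
    dark=((g<70)&(v<330)).astype(np.uint8); dark=cv2.morphologyEx(dark,cv2.MORPH_OPEN,np.ones((5,5)))
    white=((g>185)&(H[...,1]<60)&(v<330)).astype(np.uint8)
    m,l,st,ce=cv2.connectedComponentsWithStats(white)
    for i in range(1,m):
        if 25<st[i,4]<900 and max(st[i,2:4])<40:
            x,y,w,h=st[i,:4]; ring=dark[max(y-8,0):y+h+8,max(x-8,0):x+w+8].mean()
            if ring>.3: print("dome px",ce[i].round(1),"area",st[i,4],"ring",ring.round(2),"->",fish(c,*ce[i],.027).round(4))
E
python3 - <<'E'
from h import *
s=bot.sense(); print(s["tool_pos"],s["joint_positions"])
c=wrist("w4"); heads(c)
E
```

```text
[0.43620678 0.25088395 0.31408132] [ 24.81279488   9.14562627  87.00838321   0.39099578  84.48156064
 -43.11282648]
dome px [233.4 225.1] area 150 ring 0.55 -> [0.4145 0.1484 0.027 ]
dome px [628.8 245.8] area 76 ring 0.76 -> [0.6534 0.6742 0.027 ]
```

View pics/w4.png

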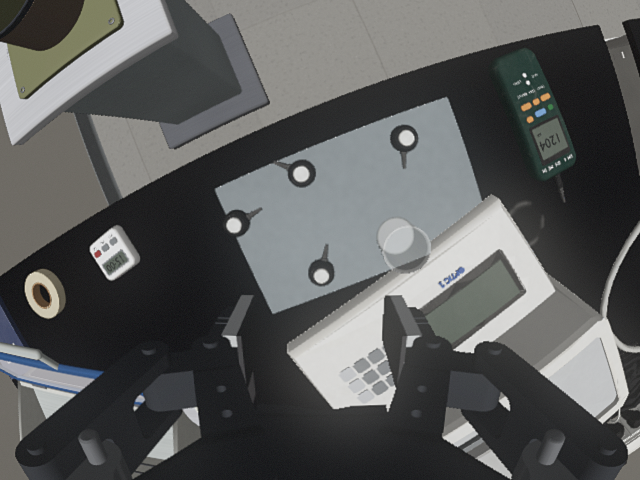

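The heads' domes are at about (234,225), (301,174), (404,138) and (321,272); the beaker's base is near (395,235).

```bash
python3 - <<'E'
from h import *
c=dict(np.load("pics/w4.npz")); H=hsv(c)
for n,(u,v) in dict(A=(234,225),B=(301,174),C=(404,138),D=(321,272)).items():
    w=H[v-11:v+12,u-11:u+12]; y,x=np.nonzero((w[...,2]>170)&(w[...,1]<50)); print(n,x.mean()+u-11,y.mean()+v-11,len(x),fish(c,x.mean()+u-11,y.mean()+v-11,.027).round(4))
print("beaker",fish(c,395,234,0).round(3),fish(c,408,249,.07).round(3))
for y in (-.09,-.03,.03,.09): print(cab(.055,y,.065).round(4))
E
```

```text
A 233.4904458598726 224.95541401273886 157 [0.4144 0.1486 0.027 ]
B 300.79545454545456 173.57386363636363 176 [0.3897 0.2456 0.027 ]
C 406.12865497076024 137.6549707602339 171 [0.3949 0.3729 0.027 ]
D 320.9423076923077 275.77564102564105 156 [0.5114 0.221  0.027 ]
beaker [0.504 0.324 0.   ] [0.505 0.325 0.07 ]
[ 0.5648 -0.2815  0.065 ]
[ 0.5873 -0.2259  0.065 ]
[ 0.6097 -0.1703  0.065 ]
[ 0.6322 -0.1147  0.065 ]
```

```bash
python3 - <<'E'
from h import *
D=np.array([.5114,.221])
ph=np.radians(158); tx=np.array([np.cos(ph),np.sin(ph)]); ty=np.array([-np.sin(ph)*-1,-np.cos(ph)]); ty=np.array([np.sin(ph),-np.cos(ph)])
for n in("top0","scene0"):
    W=cloud(dict(np.load(f"pics/{n}.npz"))); P=W[(W[...,2]>.04)&(W[...,2]<.3)&(np.hypot(W[...,0]-D[0],W[...,1]-D[1])<.16)]
    d=P[:,:2]-D; a,b=d@tx,d@ty
    for lo,hi in((.04,.06),(.06,.08),(.08,.12),(.12,.3)):
        k=(P[:,2]>lo)&(P[:,2]<hi)&(abs(b)<.06); print(n,lo,k.sum(),"nearest along tool -x",a[k].max().round(3) if k.any() else None, "r",np.hypot(a,b)[(P[:,2]>lo)&(P[:,2]<hi)].min().round(3) if ((P[:,2]>lo)&(P[:,2]<hi)).any() else None)
go(.5114,.221,.12,158)
E
```

```text
top0 0.04 693 nearest along tool -x -0.035 r 0.055
top0 0.06 23 nearest along tool -x -0.106 r 0.077
top0 0.08 0 nearest along tool -x None r None
top0 0.12 0 nearest along tool -x None r None
scene0 0.04 858 nearest along tool -x -0.037 r 0.059
scene0 0.06 47 nearest along tool -x -0.106 r 0.074
scene0 0.08 0 nearest along tool -x None r None
scene0 0.12 0 nearest along tool -x None r None
[-0.083, 0.002, 0.194] [-0.003, -0.012, -0.003]
```

>>> {"fn": "step_arm", "kwargs": {"deltas": [[[-0.03,0.001,0.035,-0.003,-0.012,0,60],[-0.06,0.001,0.07,-0.003,-0.012,0,60],[-0.083,0.001,0.105,-0.003,-0.012,0,60],[-0.083,0.001,0.14,-0.003,-0.012,0,60],[-0.084,0.001,0.18,-0.003,-0.012,0,60],[-0.084,0.001,0.22,-0.003,-0.012,0,60],[-0.084,0.001,0.25,-0.003,-0.012,0,60],[-0.085,0.001,0.275,-0.003,-0.012,0,60],[-0.085,0.001,0.292,-0.003,-0.012,0,60],[-0.085,0.001,0.3,-0.003,-0.012,0,60],[-0.085,0.001,0.3,-0.003,-0.012,0,60],[-0.085,0.001,0.3,-0.003,-0.012,0,45],[-0.085,0.001,0.3,-0.003,-0.012,0,30],[-0.085,0.001,0.3,-0.003,-0.012,0,25],[-0.085,0.001,0.3,-0.003,-0.012,0,25],[-0.085,0.001,0.3,-0.003,-0.012,0,25],[-0.085,0.001,0.3,-0.003,-0.012,0,25]]]}}

```text
clock: 12.6
tool_pos: [0.5147, 0.2216, 0.0164]
ee_rot: [[-0.927, 0.374, 0.006], [0.374, 0.927, 0.003], [-0.004, 0.004, -1.0]]
force: [0.6, -0.9, 5.9]
finger_gap: 0.335
grip_force: 60.0
```

>>> {"fn": "step_arm", "kwargs": {"deltas": [[[0,0,-0.03,0,0,0,25],[0,0,-0.07,0,0,0,25],[0,0,-0.11,0,0,0,25],[0,0,-0.15,0,0,0,25],[0,0,-0.19,0,0,0,25],[-0.01,-0.02,-0.22,0,0,0,25],[-0.025,-0.05,-0.24,0,0,0,25],[-0.044,-0.085,-0.24,0,0,0,25],[-0.063,-0.12,-0.24,0,0,0,25],[-0.082,-0.155,-0.24,0,0,0,25],[-0.101,-0.19,-0.24,0,0,0,25],[-0.12,-0.225,-0.24,0,0,0,25],[-0.138,-0.26,-0.24,0,0,0,25],[-0.156,-0.295,-0.24,0,0,0,25],[-0.174,-0.33,-0.24,0,0,0,25],[-0.192,-0.365,-0.24,0,0,0,25],[-0.21,-0.4,-0.24,0,0,0,25],[-0.225,-0.43,-0.24,0,0,0,25],[-0.236,-0.447,-0.24,0,0,0,25],[-0.236,-0.447,-0.24,0,0,0,25]]]}}

```text
clock: 14.27
tool_pos: [0.5647, -0.287, 0.2539]
ee_rot: [[-0.926, 0.378, 0.004], [0.378, 0.926, -0.001], [-0.004, 0.001, -1.0]]
force: [0.8, 0.9, -0.4]
finger_gap: 0.336
grip_force: 59.6
```

```bash
python3 - <<'E'
from h import *
s=bot.sense(); print(s["tool_pos"],s["finger_gap"],s["grip_force"],s["joint_positions"][5])
p=cab(.055,-.09,.066); go(*p,158)
c=wrist("w5"); im=c["img"].copy()
for q in [(0,.158,.075),(0,-.158,.075),(.142,.158,.152),(.142,-.158,.152),(.008,.15,.05),(.138,.15,.05),(.008,-.15,.05),(.138,-.15,.05)]: cv2.circle(im,tuple(int(t) for t in pfish(c,cab(*q))),3,(255,0,0),-1)
cv2.imwrite("pics/w5a.png",im[:,:,::-1])
E
```

```text
[ 0.56473534 -0.28696387  0.25391018] 0.3364082579349972 59.57364279020112 -98.5702553282447
[0.003, 0.005, 0.188] [0.001, 0.004, -0.004]
```

View pics/w5a.png

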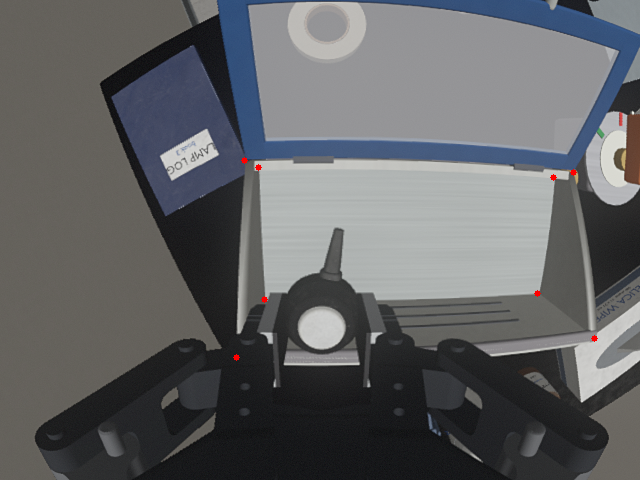

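The model dots fall on the cabinet's rim and floor corners, for example floor corners (258,167) and (554,177). The head hangs at (320,315) with its lead towards the robot.

>>> {"fn": "step_arm", "kwargs": {"deltas": [[[0.003,0.005,0.035,0,0,0,25],[0.003,0.005,0.075,0,0,0,25],[0.003,0.005,0.11,0,0,0,25],[0.003,0.005,0.14,0,0,0,25],[0.003,0.005,0.165,0,0,0,25],[0.003,0.005,0.18,0,0,0,25],[0.003,0.005,0.188,0,0,0,25],[0.003,0.005,0.188,0,0,0,25],[0.003,0.005,0.188,0,0,0,40],[0.003,0.005,0.188,0,0,0,47],[0.003,0.005,0.188,0,0,0,47],[0.003,0.005,0.16,0,0,0,47],[0.003,0.005,0.12,0,0,0,47],[0.003,0.005,0.08,0,0,0,47],[0.003,0.005,0.04,0,0,0,60],[0,0,0,0,0,0,60],[0,0,0,0,0,0,60]]]}}

```text
clock: 15.73
tool_pos: [0.569, -0.2851, 0.265]
ee_rot: [[-0.927, 0.375, 0.019], [0.374, 0.927, -0.008], [-0.021, -0.0, -1.0]]
force: [0.4, -0.8, 1.3]
finger_gap: 0.599
grip_force: 0.0
```

```bash
python3 - <<'E'
from h import *
s=bot.sense(); print(s["tool_pos"],s["force"])
c=wrist("w6"); H=hsv(c); p=pfish(c,cab(.055,-.09,.076)); print(p)
u,v=p.astype(int); w=H[v-40:v+41,u-40:u+41,2]; d=(w<70).astype(np.uint8); d=cv2.morphologyEx(d,cv2.MORPH_OPEN,np.ones((9,9))); y,x=np.nonzero(d); print(len(x),x.mean()+u-40,y.mean()+v-40)
q=fish(c,x.mean()+u-40,y.mean()+v-40,.065)-O; print("cab",q@CX,q@CY)
go(.4144,.1486,.08,158); go(.4144,.1486,.25,158)
E
```

```text
[ 0.56896336 -0.28513469  0.26501188] [ 0.36154103 -0.80389585  1.32807881]
[321.07929834 213.8990559 ]
0 nan nan
cab nan nan
[0.307, 0.344, 0.177] [0.001, 0.016, -0.0]
[0.304, 0.344, 0.007] [0.001, 0.016, -0.0]<stdin>:4: RuntimeWarning: Mean of empty slice.
  ret = ret.dtype.type(ret / rcount)
<stdin>:5: RuntimeWarning: Mean of empty slice.
```

View pics/w6.png

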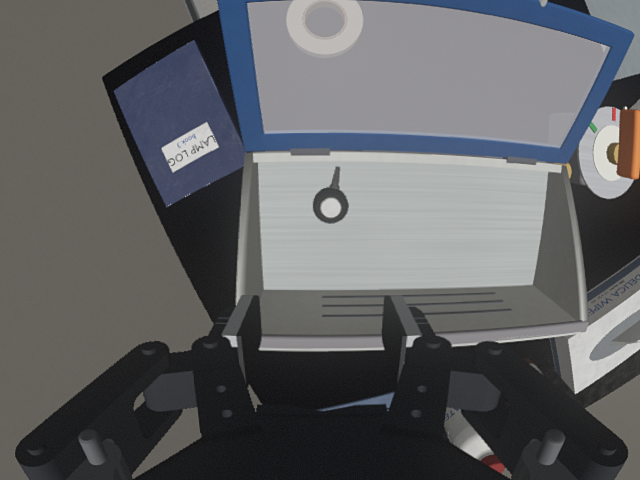

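The first head stands on the floor at (330,206). Next is the head at (0.414,0.149).

>>> {"fn": "step_arm", "kwargs": {"deltas": [[[0.015,0.015,0,0,0.016,0,60],[0.04,0.045,0,0,0.016,0,60],[0.067,0.075,0,0,0.016,0,60],[0.094,0.105,0,0,0.016,0,60],[0.121,0.136,0,0,0.016,0,60],[0.148,0.167,0,0,0.016,0,60],[0.175,0.198,0,0,0.016,0,60],[0.202,0.229,0,0,0.016,0,60],[0.229,0.26,0,0,0.016,0,60],[0.256,0.291,0.007,0,0.016,0,60],[0.283,0.322,0.02,0,0.016,0,60],[0.305,0.344,0.05,0,0.016,0,60],[0.305,0.344,0.09,0,0.016,0,60],[0.306,0.344,0.13,0,0.016,0,60],[0.306,0.344,0.165,0,0.016,0,60],[0.306,0.344,0.185,0,0.016,0,60],[0.306,0.344,0.19,0,0.016,0,60],[0.306,0.344,0.19,0,0.016,0,60]]]}}

```text
clock: 17.28
tool_pos: [0.4069, 0.1515, 0.0627]
ee_rot: [[-0.927, 0.374, -0.018], [0.374, 0.927, 0.006], [0.019, -0.001, -1.0]]
force: [0.6, -1.0, 0.7]
finger_gap: 0.601
grip_force: 0.0
```

```bash
cat >> h.py <<'E'
def dome(c,x,y,z=.027,n=25):         # dome near an expected place
    u,v=pfish(c,(x,y,z)).astype(int); H=hsv(c)[max(v-n,0):v+n+1,max(u-n,0):u+n+1]
    w=((H[...,2]>170)&(H[...,1]<50)).astype(np.uint8); m,l,st,ce=cv2.connectedComponentsWithStats(w)
    if m<2: print("none",u,v); return
    k=1+np.argmax(st[1:,4]); p=ce[k]+[max(u-n,0),max(v-n,0)]; print("px",p.round(1),"exp",u,v,"area",st[k].tolist(),"->",fish(c,*p,z).round(4)); return fish(c,*p,z)
E
python3 - <<'E'
from h import *
s=bot.sense(); print(s["tool_pos"],s["force"]); c=wrist("w7"); p=dome(c,.4144,.1486); go(p[0],p[1],.016,158)
E
```

```text
[0.40693027 0.15152814 0.06266725] [ 0.63713569 -1.02535315  0.71860267]
px [316.2 303.7] exp 317 305 area [7, 7, 36, 34, 970] -> [0.4134 0.1486 0.027 ]
[-0.006, -0.001, 0.048] [0.001, -0.016, 0.0]
```

>>> {"fn": "step_arm", "kwargs": {"deltas": [[[-0.003,0,0.02,0,-0.012,0,60],[-0.005,-0.001,0.04,0,-0.012,0,60],[-0.005,-0.001,0.047,0,-0.012,0,60],[-0.005,-0.001,0.047,0,-0.012,0,60],[-0.005,-0.001,0.047,0,-0.012,0,40],[-0.005,-0.001,0.047,0,-0.012,0,25],[-0.005,-0.001,0.047,0,-0.012,0,25],[-0.005,-0.001,0.047,0,-0.012,0,25],[-0.005,-0.001,0.047,0,-0.012,0,25]]]}}

```text
clock: 18.08
tool_pos: [0.4144, 0.1495, 0.0192]
ee_rot: [[-0.927, 0.374, 0.002], [0.374, 0.927, 0.004], [-0.0, 0.004, -1.0]]
force: [-1.6, -1.0, 5.9]
finger_gap: 0.332
grip_force: 58.8
```

```bash
python3 - <<'E'
from h import *
s=bot.sense(); print(s["tool_pos"],np.array(s["ee_rot"]).round(3).tolist(),s["force"],s["finger_gap"],s["grip_force"])
p=cab(.055,-.03,.067); go(p[0],p[1],.26,158);go(*p,158)
E
```

```text
[0.41444829 0.14952189 0.01916705] [[-0.927, 0.374, 0.002], [0.374, 0.927, 0.004], [-0.0, 0.004, -1.0]] [-1.59178602 -0.97523992  5.92237636] 0.33238556073855796 58.76696610823274
[-0.301, -0.282, -0.242] [0.004, 0.0, 0.0]
[-0.301, -0.283, -0.049] [0.004, 0.0, 0.0]
```

>>> {"fn": "step_arm", "kwargs": {"deltas": [[[0,0,-0.03,0,0,0,25],[0,0,-0.07,0,0,0,25],[0,0,-0.11,0,0,0,25],[0,0,-0.15,0,0,0,25],[0,0,-0.19,0,0,0,25],[-0.015,-0.015,-0.222,0,0,0,25],[-0.04,-0.037,-0.242,0,0,0,25],[-0.069,-0.064,-0.242,0,0,0,25],[-0.098,-0.091,-0.242,0,0,0,25],[-0.127,-0.118,-0.242,0,0,0,25],[-0.156,-0.145,-0.242,0,0,0,25],[-0.185,-0.173,-0.242,0,0,0,25],[-0.214,-0.2,-0.242,0,0,0,25],[-0.243,-0.228,-0.242,0,0,0,25],[-0.27,-0.253,-0.242,0,0,0,25],[-0.29,-0.272,-0.242,0,0,0,25],[-0.301,-0.282,-0.242,0,0,0,25],[-0.301,-0.282,-0.242,0,0,0,25],[-0.301,-0.282,-0.242,0,0,0,25],[-0.301,-0.282,-0.242,0,0,0,25]]]}}

```text
clock: 19.75
tool_pos: [0.5865, -0.224, 0.2585]
ee_rot: [[-0.927, 0.374, -0.002], [0.374, 0.927, 0.005], [0.003, 0.004, -1.0]]
force: [0.5, 0.7, -0.4]
finger_gap: 0.326
grip_force: 59.4
```

```bash
python3 - <<'E'
from h import *
s=bot.sense(); print(s["tool_pos"],np.array(s["ee_rot"]).round(3).tolist(),s["finger_gap"])
p=cab(.055,-.03,.069); go(*p,158)
E
```

```text
[ 0.5864624  -0.22396437  0.25849899] [[-0.927, 0.374, -0.002], [0.374, 0.927, 0.005], [0.003, 0.004, -1.0]] 0.32554002042760377
[-0.002, -0.002, 0.189] [0.004, -0.003, 0.001]
```

>>> {"fn": "step_arm", "kwargs": {"deltas": [[[0,-0.001,0.035,0.004,0,0,25],[0,-0.001,0.075,0.004,0,0,25],[0,-0.001,0.11,0.004,0,0,25],[0,-0.001,0.14,0.004,0,0,25],[0,-0.001,0.165,0.004,0,0,25],[0,-0.001,0.18,0.004,0,0,25],[0,-0.001,0.189,0.004,0,0,25],[0,-0.001,0.189,0.004,0,0,25],[0,-0.001,0.189,0.004,0,0,38],[0,-0.001,0.189,0.004,0,0,45],[0,-0.001,0.189,0.004,0,0,45],[0,0,0.16,0,0,0,45],[0,0,0.12,0,0,0,45],[0,0,0.08,0,0,0,45],[0,0,0.04,0,0,0,60],[0,0,0.01,0,0,0,60],[0,0,0,0,0,0,60],[0,0,0,0,0,0,60],[0,0,0,0,0,0,60]]]}}

```text
clock: 21.33
tool_pos: [0.5873, -0.2255, 0.2587]
ee_rot: [[-0.927, 0.374, 0.001], [0.374, 0.927, 0.003], [0.0, 0.003, -1.0]]
force: [-0.6, 0.3, -1.1]
finger_gap: 0.599
grip_force: 0.0
```

```bash
python3 - <<'E'
from h import *
s=bot.sense(); print(s["tool_pos"],np.array(s["ee_rot"]).round(3).tolist(),s["finger_gap"])
c=wrist("w8")
for y in(-.09,-.03): p=dome(c,*cab(.055,y,.076)[:2],.076,14); p is not None and print("cab",(p-O)@CX,(p-O)@CY)
go(.3897,.2456,.065,158)
E
```

```text
[ 0.58727426 -0.22547553  0.25873238] [[-0.927, 0.374, 0.001], [0.374, 0.927, 0.003], [0.0, 0.003, -1.0]] 0.5989847559888895
px [258.2 219.6] exp 250 225 area [15, 0, 14, 19, 222] -> [ 0.5623 -0.2725  0.076 ]
cab 0.04930424065417644 -0.08250243144426199
px [321.4 224.2] exp 317 225 area [9, 4, 19, 19, 281] -> [ 0.5871 -0.2226  0.076 ]
cab 0.05358988083808239 -0.02696692621180931
[0.358, 0.362, 0.194] [0.003, -0.004, 0.0]
```

>>> {"fn": "step_arm", "kwargs": {"deltas": [[[0.012,0.012,0,0,0,0,60],[0.038,0.039,0,0,0,0,60],[0.066,0.067,0,0,0,0,60],[0.094,0.095,0,0,0,0,60],[0.122,0.123,0,0,0,0,60],[0.15,0.151,0,0,0,0,60],[0.178,0.179,0,0,0,0,60],[0.206,0.207,0,0,0,0,60],[0.234,0.236,0,0,0,0,60],[0.262,0.265,0,0,0,0,60],[0.29,0.293,0.01,0,0,0,60],[0.318,0.322,0.03,0,0,0,60],[0.342,0.346,0.06,0,0,0,60],[0.356,0.36,0.1,0,0,0,60],[0.358,0.362,0.135,0,0,0,60],[0.358,0.362,0.165,0,0,0,60],[0.358,0.362,0.185,0,0,0,60],[0.358,0.362,0.194,0,0,0,60],[0.358,0.362,0.194,0,0,0,60],[0.358,0.362,0.194,0,0,0,60]]]}}

```text
clock: 23.05
tool_pos: [0.3901, 0.2443, 0.065]
ee_rot: [[-0.927, 0.375, -0.003], [0.375, 0.927, 0.002], [0.004, 0.001, -1.0]]
force: [0.4, -0.1, 0.1]
finger_gap: 0.597
grip_force: 0.0
```

```bash
python3 - <<'E'
from h import *
s=bot.sense(); print(s["tool_pos"],s["force"]); c=wrist("w9"); p=dome(c,.3897,.2456); go(p[0],p[1],.016,158)
E
```

```text
[0.3901267  0.24432084 0.06502944] [ 0.41242792 -0.08904946  0.09037983]
px [319.3 284.1] exp 318 286 area [9, 6, 36, 35, 968] -> [0.3888 0.2462 0.027 ]
[0.003, 0.0, 0.05] [0.003, -0.002, -0.0]
```

>>> {"fn": "step_arm", "kwargs": {"deltas": [[[0.001,0,0.025,0,0,0,60],[0.002,0,0.043,0,0,0,60],[0.002,0,0.05,0,0,0,60],[0.002,0,0.05,0,0,0,60],[0.002,0,0.05,0,0,0,40],[0.002,0,0.05,0,0,0,25],[0.002,0,0.05,0,0,0,25],[0.002,0,0.05,0,0,0,25],[0.002,0,0.05,0,0,0,25]]]}}

```text
clock: 23.85
tool_pos: [0.3899, 0.2461, 0.0174]
ee_rot: [[-0.927, 0.374, 0.002], [0.374, 0.927, 0.004], [-0.0, 0.005, -1.0]]
force: [-0.2, -0.2, 7.1]
finger_gap: 0.333
grip_force: 59.1
```

```bash
python3 - <<'E'
from h import *
s=bot.sense(); print(s["tool_pos"],s["force"],s["finger_gap"],s["grip_force"])
p=cab(.055,.03,.067); go(p[0],p[1],.26,158)
E
```

```text
[0.3899382  0.24608985 0.01744041] [-0.16754844 -0.19463546  7.10224793] 0.332896658958963 59.148286851122975
[-0.36, -0.303, -0.244] [0.005, 0.0, 0.0]
```

>>> {"fn": "step_arm", "kwargs": {"deltas": [[[0,0,-0.03,0,0,0,25],[0,0,-0.07,0,0,0,25],[0,0,-0.11,0,0,0,25],[0,0,-0.15,0,0,0,25],[-0.01,-0.008,-0.19,0,0,0,25],[-0.03,-0.025,-0.22,0,0,0,25],[-0.06,-0.05,-0.24,0,0,0,25],[-0.09,-0.076,-0.244,0,0,0,25],[-0.12,-0.101,-0.244,0,0,0,25],[-0.15,-0.126,-0.244,0,0,0,25],[-0.18,-0.152,-0.244,0,0,0,25],[-0.21,-0.177,-0.244,0,0,0,25],[-0.24,-0.202,-0.244,0,0,0,25],[-0.27,-0.227,-0.244,0,0,0,25],[-0.3,-0.252,-0.244,0,0,0,25],[-0.327,-0.275,-0.244,0,0,0,25],[-0.348,-0.293,-0.244,0,0,0,25],[-0.36,-0.303,-0.244,0,0,0,25],[-0.36,-0.303,-0.244,0,0,0,25],[-0.36,-0.303,-0.244,0,0,0,25]]]}}

```text
clock: 25.52
tool_pos: [0.6091, -0.1708, 0.2584]
ee_rot: [[-0.927, 0.376, -0.001], [0.376, 0.927, 0.004], [0.003, 0.004, -1.0]]
force: [-0.1, 0.6, 1.0]
finger_gap: 0.335
grip_force: 59.5
```

>>> {"fn": "step_arm", "kwargs": {"deltas": [[[0,0,0,0,0,0,25],[0,0,0.035,0.004,0,0,25],[0,0,0.075,0.004,0,0,25],[0,0,0.11,0.004,0,0,25],[0,0,0.14,0.004,0,0,25],[0,0,0.165,0.004,0,0,25],[0,0,0.18,0.004,0,0,25],[0,0,0.186,0.004,0,0,25],[0,0,0.186,0.004,0,0,25]]]}}

```text
clock: 26.27
tool_pos: [0.6077, -0.1682, 0.0711]
ee_rot: [[-0.928, 0.373, -0.006], [0.373, 0.928, 0.001], [0.006, -0.001, -1.0]]
force: [0.2, -0.1, -0.9]
finger_gap: 0.335
grip_force: 59.5
```

```bash
python3 - <<'E'
from h import *
s=bot.sense(); print(s["tool_pos"],s["force"],s["finger_gap"]); go(*cab(.055,.03,.067),158)
E
```

```text
[ 0.60772276 -0.16821929  0.07110984] [ 0.23482199 -0.09270227 -0.90935106] 0.3348866922623863
[-0.003, -0.001, 0.004] [-0.001, -0.006, 0.002]
```

Lower 4 mm, release, rise, and travel to the last head.

>>> {"fn": "step_arm", "kwargs": {"deltas": [[[0,0,0.004,0,0,0,25],[0,0,0.004,0,0,0,25],[0,0,0.004,0,0,0,38],[0,0,0.004,0,0,0,45],[0,0,0.004,0,0,0,45],[0,0,-0.025,0,0,0,45],[0,0,-0.065,0,0,0,45],[0,0,-0.105,0,0,0,45],[0,0,-0.145,0,0,0,60],[0,0,-0.175,0,0,0,60],[0,0,-0.186,0,0,0,60],[0,0,-0.186,0,0,0,60],[0,0,-0.186,0,0,0,60]]]}}

```text
clock: 27.35
tool_pos: [0.6095, -0.1701, 0.2583]
ee_rot: [[-0.927, 0.375, -0.002], [0.375, 0.927, -0.001], [0.001, -0.001, -1.0]]
force: [0.4, -0.3, -0.9]
finger_gap: 0.597
grip_force: 0.0
```

```bash
python3 - <<'E'
from h import *
s=bot.sense(); print(s["tool_pos"],np.array(s["ee_rot"]).round(3).tolist(),s["finger_gap"])
c=wrist("w10")
for y in(-.085,-.03,.03): p=dome(c,*cab(.053,y,.076)[:2],.076,14); p is not None and print("cab",(p-O)@CX,(p-O)@CY)
go(.3949,.3729,.065,158)
E
```

```text
[ 0.60950165 -0.17014228  0.25828305] [[-0.927, 0.375, -0.002], [0.375, 0.927, -0.001], [0.001, -0.001, -1.0]] 0.5965975859281099
px [197.1 220.6] exp 192 224 area [11, 2, 17, 18, 244] -> [ 0.5631 -0.2706  0.076 ]
cab 0.04929072085529629 -0.08048451018066892
px [255.3 224.6] exp 251 224 area [9, 6, 19, 18, 274] -> [ 0.5872 -0.222   0.076 ]
cab 0.0535012675610205 -0.026371765409449556
px [322.2 225.4] exp 319 223 area [8, 8, 19, 18, 281] -> [ 0.6101 -0.1676  0.076 ]
cab 0.05433425028503522 0.03265191918981225
[0.401, 0.423, 0.193] [-0.001, -0.005, 0.0]
```

>>> {"fn": "step_arm", "kwargs": {"deltas": [[[0.012,0.013,0,0,0,0,60],[0.038,0.041,0,0,0,0,60],[0.066,0.07,0,0,0,0,60],[0.094,0.099,0,0,0,0,60],[0.122,0.128,0,0,0,0,60],[0.15,0.158,0,0,0,0,60],[0.178,0.188,0,0,0,0,60],[0.206,0.217,0,0,0,0,60],[0.234,0.247,0,0,0,0,60],[0.262,0.276,0,0,0,0,60],[0.29,0.306,0,0,0,0,60],[0.318,0.335,0,0,0,0,60],[0.346,0.364,0.01,0,0,0,60],[0.37,0.392,0.035,0,0,0,60],[0.39,0.412,0.07,0,0,0,60],[0.401,0.423,0.105,0,0,0,60],[0.401,0.423,0.14,0,0,0,60],[0.401,0.423,0.17,0,0,0,60],[0.401,0.423,0.19,0,0,0,60],[0.401,0.423,0.193,0,0,0,60]]]}}

```text
clock: 29.07
tool_pos: [0.3905, 0.369, 0.0596]
ee_rot: [[-0.928, 0.374, -0.013], [0.374, 0.928, -0.009], [0.009, -0.013, -1.0]]
force: [-0.2, -0.3, -0.1]
finger_gap: 0.598
grip_force: 0.0
```

```bash
python3 - <<'E'
from h import *
s=bot.sense(); print(s["tool_pos"],s["force"]); c=wrist("w11"); p=dome(c,.3949,.3729); go(p[0],p[1],.016,158)
E
```

```text
[0.39045541 0.36900464 0.05956881] [-0.19743242 -0.33557863 -0.05099924]
px [331.  294.6] exp 328 297 area [10, 5, 37, 36, 1018] -> [0.394  0.3746 0.027 ]
[-0.001, 0.006, 0.045] [-0.011, -0.007, 0.001]
```

>>> {"fn": "step_arm", "kwargs": {"deltas": [[[0.001,0.001,0.02,0,0,0,60],[0.001,0.001,0.04,0,0,0,60],[0.001,0.001,0.049,0,0,0,60],[0.001,0.001,0.049,0,0,0,60],[0.001,0.001,0.049,0,0,0,40],[0.001,0.001,0.049,0,0,0,25],[0.001,0.001,0.049,0,0,0,25],[0.001,0.001,0.049,0,0,0,25],[0.001,0.001,0.049,0,0,0,25]]]}}

```text
clock: 29.87
tool_pos: [0.3958, 0.3739, 0.018]
ee_rot: [[-0.927, 0.375, -0.001], [0.375, 0.927, 0.001], [0.001, 0.001, -1.0]]
force: [-1.1, -0.7, 6.5]
finger_gap: 0.332
grip_force: 59.7
```

```bash
python3 - <<'E'
from h import *
s=bot.sense(); print(s["tool_pos"],s["force"],s["finger_gap"],s["grip_force"])
p=cab(.055,.092,.067); go(p[0],p[1],.26,158)
E
```

```text
[0.3958171 0.3738692 0.017985 ] [-1.06660451 -0.66018999  6.54356689] 0.3317546873306288 59.65408748597838
[-0.402, -0.362, -0.243] [0.001, -0.001, 0.0]
```

>>> {"fn": "step_arm", "kwargs": {"deltas": [[[0,0,-0.03,0,0,0,25],[0,0,-0.07,0,0,0,25],[0,0,-0.11,0,0,0,25],[0,0,-0.15,0,0,0,25],[-0.012,-0.011,-0.19,0,0,0,25],[-0.033,-0.03,-0.22,0,0,0,25],[-0.062,-0.056,-0.24,0,0,0,25],[-0.092,-0.083,-0.243,0,0,0,25],[-0.122,-0.11,-0.243,0,0,0,25],[-0.152,-0.137,-0.243,0,0,0,25],[-0.182,-0.164,-0.243,0,0,0,25],[-0.212,-0.191,-0.243,0,0,0,25],[-0.242,-0.218,-0.243,0,0,0,25],[-0.272,-0.245,-0.243,0,0,0,25],[-0.302,-0.272,-0.243,0,0,0,25],[-0.332,-0.299,-0.243,0,0,0,25],[-0.36,-0.325,-0.243,0,0,0,25],[-0.385,-0.347,-0.243,0,0,0,25],[-0.402,-0.362,-0.243,0,0,0,25],[-0.402,-0.362,-0.243,0,0,0,25]]]}}

```text
clock: 31.53
tool_pos: [0.6351, -0.1178, 0.259]
ee_rot: [[-0.926, 0.379, 0.0], [0.379, 0.926, -0.003], [-0.001, -0.003, -1.0]]
force: [0.6, 1.1, -0.3]
finger_gap: 0.332
grip_force: 59.5
```

>>> {"fn": "step_arm", "kwargs": {"deltas": [[[0,0,0,0,0,0,25],[0,0,0,0,0,0,25],[0,0,0.035,0,0,0,25],[0,0,0.075,0,0,0,25],[0,0,0.11,0,0,0,25],[0,0,0.14,0,0,0,25],[0,0,0.165,0,0,0,25],[0,0,0.18,0,0,0,25],[0,0,0.186,0,0,0,25],[0,0,0.186,0,0,0,25]]]}}

```text
clock: 32.37
tool_pos: [0.6309, -0.111, 0.0719]
ee_rot: [[-0.928, 0.373, -0.006], [0.373, 0.928, 0.001], [0.006, -0.002, -1.0]]
force: [-0.1, 0.2, -0.5]
finger_gap: 0.343
grip_force: 59.5
```

```bash
python3 - <<'E'
from h import *
s=bot.sense(); print(s["tool_pos"],s["force"],s["finger_gap"]); go(*cab(.055,.092,.067),158)
E
```

```text
[ 0.63094331 -0.11096307  0.07189977] [-0.12220563  0.2039495  -0.52640743] 0.34307947253537513
[-0.003, -0.001, 0.005] [-0.002, -0.006, 0.002]
```

>>> {"fn": "step_arm", "kwargs": {"deltas": [[[0,0,0.005,0,0,0,25],[0,0,0.005,0,0,0,25],[0,0,0.005,0,0,0,38],[0,0,0.005,0,0,0,45],[0,0,0.005,0,0,0,45],[0,0,-0.025,0,0,0,45],[0,0,-0.065,0,0,0,45],[0,0,-0.105,0,0,0,45],[0,0,-0.145,0,0,0,40],[0,0,-0.18,0,0,0,30],[0,0,-0.19,0,0,0,25],[0,0,-0.19,0,0,0,25],[0,0,-0.19,0,0,0,25]]]}}

```text
clock: 33.45
tool_pos: [0.6329, -0.1127, 0.2637]
ee_rot: [[-0.927, 0.375, -0.001], [0.375, 0.927, -0.001], [0.001, -0.001, -1.0]]
force: [0.4, 0.0, 0.0]
finger_gap: 0.247
grip_force: 0.0
```

```bash
python3 - <<'E'
from h import *
s=bot.sense(); print(s["tool_pos"],s["finger_gap"])
c=wrist("w12")
for y in(-.082,-.028,.032,.092): p=dome(c,*cab(.053,y,.076)[:2],.076,14); p is not None and print("cab",(p-O)@CX,(p-O)@CY)
go(.412,-.1235,.31,68); print(bar(1.92))
E
```

```text
[ 0.63288192 -0.11273101  0.26371341] 0.247290892160881
px [132.9 228.7] exp 139 224 area [0, 0, 29, 29, 315] -> [ 0.5671 -0.2823  0.076 ]
cab 0.05746019103966081 -0.08981057200715194
px [192. 224.] exp 189 223 area [9, 6, 17, 19, 248] -> [ 0.5877 -0.2214  0.076 ]
cab 0.05376225611621688 -0.025674929220775862
px [253.7 224.1] exp 252 222 area [7, 7, 19, 19, 275] -> [ 0.6104 -0.1671  0.076 ]
cab 0.054428002971868554 0.03321150123033407
px [321.9 223.7] exp 319 222 area [8, 7, 19, 19, 287] -> [ 0.6332 -0.1103  0.076 ]
cab 0.05426854121430535 0.09442855794611993
[0.2, -0.093, -0.047] [-0.004, -0.002, 1.571]
[ 0.40985275 -0.1218869   0.19366199]
```

View pics/w12.png

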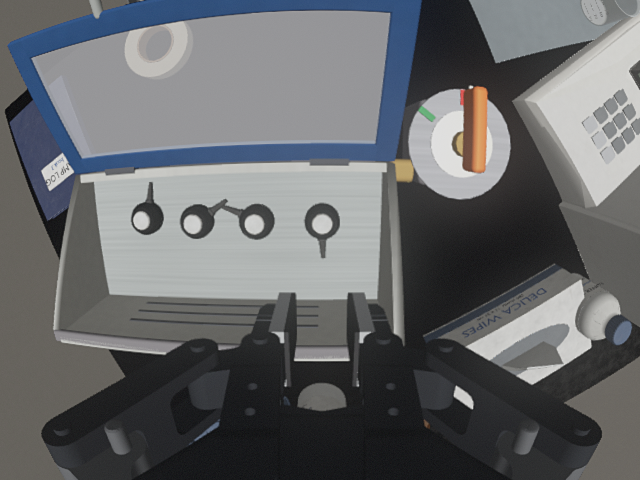

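All four heads stand upright on the floor, at (146,219), (196,221), (256,221) and (322,222). The lever is still at red. Now back to the bar.

>>> {"fn": "step_arm", "kwargs": {"deltas": [[[0.02,-0.009,-0.01,0,0,0.12,25],[0.04,-0.019,-0.02,0,0,0.24,25],[0.06,-0.028,-0.03,0,0,0.36,25],[0.08,-0.037,-0.047,0,0,0.48,25],[0.1,-0.046,-0.047,0,0,0.6,25],[0.12,-0.056,-0.047,0,0,0.72,25],[0.14,-0.065,-0.047,0,0,0.84,25],[0.16,-0.074,-0.047,0,0,0.96,25],[0.18,-0.084,-0.047,0,0,1.08,25],[0.2,-0.093,-0.047,0,0,1.2,25],[0.2,-0.093,-0.047,0,0,1.32,25],[0.2,-0.093,-0.047,0,0,1.44,25],[0.2,-0.093,-0.047,0,0,1.571,25],[0.2,-0.093,-0.047,0,0,1.571,25],[0.2,-0.093,-0.047,0,0,1.571,25],[0.2,-0.093,-0.047,0,0,1.571,25]]]}}

```text
clock: 34.83
tool_pos: [0.4122, -0.1237, 0.3093]
ee_rot: [[0.372, 0.928, -0.005], [0.928, -0.372, 0.001], [-0.001, -0.005, -1.0]]
force: [-0.5, 1.1, -0.4]
finger_gap: 0.253
grip_force: 0.0
```

```bash
python3 - <<'E'
from h import *
s=bot.sense(); print(s["tool_pos"]); go(.412,-.1235,.193,68)
c=wrist("w13"); im=c["img"].copy(); b=bar(1.92)
for p in (b-.062*CY,b,b+.062*CY): cv2.circle(im,tuple(int(q) for q in pfish(c,p)),2,(255,0,0),-1)
cv2.imwrite("pics/w13a.png",im[:,:,::-1])
E
```

```text
[ 0.4122282  -0.12373626  0.30932054]
[0.0, 0.0, 0.116] [-0.005, 0.001, 0.003]
```

View pics/w13a.png

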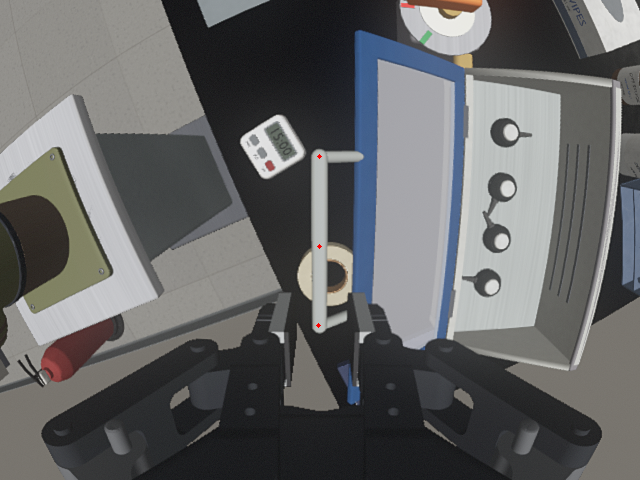

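The bar at column 319 sits under the model's dots, so I descend, grip and swing the door back up.

>>> {"fn": "step_arm", "kwargs": {"deltas": [[[0,-0.002,0.03,0,0,0,25],[0,-0.002,0.06,0,0,0,25],[0,-0.002,0.085,0,0,0,25],[0,-0.002,0.105,0,0,0,25],[0,-0.002,0.116,0,0,0,25],[0,-0.002,0.116,0,0,0,25],[0,-0.002,0.116,0,0,0,15],[0,-0.002,0.116,0,0,0,5],[0,-0.002,0.116,0,0,0,5],[0,-0.002,0.116,0,0,0,5],[0,-0.002,0.116,0,0,0,5]]]}}

```text
clock: 35.8
tool_pos: [0.4107, -0.1232, 0.1953]
ee_rot: [[0.374, 0.927, -0.002], [0.927, -0.374, -0.001], [-0.001, -0.001, -1.0]]
force: [-0.8, 1.8, -0.0]
finger_gap: 0.096
grip_force: 58.7
```

```bash
python3 - <<'E'
from h import *
s=bot.sense(); print(s["tool_pos"],s["force"],s["finger_gap"],s["grip_force"]); R=np.array(s["ee_rot"])
for th in np.arange(1.76,-.01,-.16): print(round(th,2),(R.T@(bar(th)-bar(1.92))).round(3).tolist())
E
```

```text
[ 0.41071645 -0.12323337  0.19534023] [-0.81613015  1.75369188 -0.00319717] 0.09603401199829366 58.707125186920166
1.76 [-0.0, 0.021, -0.022]
1.6 [-0.0, 0.045, -0.041]
1.44 [-0.0, 0.071, -0.055]
1.28 [-0.0, 0.1, -0.065]
1.12 [-0.0, 0.13, -0.071]
0.96 [-0.0, 0.16, -0.071]
0.8 [-0.0, 0.19, -0.067]
0.64 [-0.0, 0.219, -0.058]
0.48 [-0.0, 0.247, -0.044]
0.32 [-0.0, 0.271, -0.027]
0.16 [-0.0, 0.293, -0.005]
0.0 [-0.0, 0.311, 0.019]
```

>>> {"fn": "step_arm", "kwargs": {"deltas": [[[0,0.01,-0.011,0,0,0,5],[0,0.021,-0.022,0,0,0,5],[0,0.033,-0.032,0,0,0,5],[0,0.045,-0.041,0,0,0,5],[0,0.058,-0.048,0,0,0,5],[0,0.071,-0.055,0,0,0,5],[0,0.085,-0.061,0,0,0,5],[0,0.1,-0.065,0,0,0,5],[0,0.115,-0.068,0,0,0,5],[0,0.13,-0.071,0,0,0,5],[0,0.145,-0.072,0,0,0,5],[0,0.16,-0.071,0,0,0,5]]]}}

```text
clock: 36.8
tool_pos: [0.56, -0.1832, 0.2668]
ee_rot: [[0.374, 0.927, -0.001], [0.927, -0.374, -0.0], [-0.001, -0.001, -1.0]]
force: [-2.2, 2.0, 4.1]
finger_gap: 0.093
grip_force: 61.8
```

>>> {"fn": "step_arm", "kwargs": {"deltas": [[[0,0.015,0.002,0,0,0,5],[0,0.03,0.004,0,0,0,5],[0,0.045,0.008,0,0,0,5],[0,0.059,0.013,0,0,0,5],[0,0.073,0.02,0,0,0,5],[0,0.087,0.027,0,0,0,5],[0,0.099,0.035,0,0,0,5],[0,0.111,0.044,0,0,0,5],[0,0.122,0.055,0,0,0,5],[0,0.133,0.066,0,0,0,5],[0,0.142,0.077,0,0,0,5],[0,0.149,0.086,0,0,0,5],[0,0.15,0.088,0,0,0,5],[0,0.15,0.088,0,0,0,5]]]}}

```text
clock: 37.97
tool_pos: [0.6983, -0.2387, 0.1745]
ee_rot: [[0.375, 0.927, -0.004], [0.927, -0.375, 0.002], [-0.0, -0.005, -1.0]]
force: [1.5, 6.2, -3.1]
finger_gap: 0.091
grip_force: 64.4
```

>>> {"fn": "step_arm", "kwargs": {"deltas": [[[0,0,0,0,0,0,15],[0,0,0,0,0,0,25],[0,0,0,0,0,0,25],[0,0,-0.02,0,0,0,25],[0,0,-0.05,0,0,0,25],[0,0,-0.09,0,0,0,25],[0,0,-0.11,0,0,0,25],[0,0,-0.11,0,0,0,25],[0,0,-0.11,0,0,0,25]]]}}

```text
clock: 38.72
tool_pos: [0.699, -0.2406, 0.29]
ee_rot: [[0.375, 0.927, 0.002], [0.927, -0.375, -0.004], [-0.002, 0.004, -1.0]]
force: [0.1, 0.1, -0.6]
finger_gap: 0.251
grip_force: 0.0
```

```bash
python3 - <<'E'
from h import *
s=bot.sense(); print(s["tool_pos"],s["force"],s["finger_gap"]); go(.609,.0333,.27,158)
E
```

```text
[ 0.69902486 -0.24062344  0.29001821] [ 0.09703858  0.11910441 -0.61829607] 0.2508133583734268
[0.22, -0.186, 0.019] [0.001, 0.005, -1.572]
```

>>> {"fn": "step_arm", "kwargs": {"deltas": [[[0.022,-0.019,0.002,0,0,-0.12,40],[0.044,-0.037,0.004,0,0,-0.24,40],[0.066,-0.056,0.006,0,0,-0.36,40],[0.088,-0.074,0.008,0,0,-0.48,40],[0.11,-0.093,0.01,0,0,-0.6,40],[0.132,-0.112,0.012,0,0,-0.72,40],[0.154,-0.13,0.014,0,0,-0.84,40],[0.176,-0.149,0.016,0,0,-0.96,40],[0.198,-0.167,0.018,0,0,-1.08,40],[0.22,-0.186,0.019,0,0,-1.2,40],[0.22,-0.186,0.019,0,0,-1.32,40],[0.22,-0.186,0.019,0,0,-1.44,40],[0.22,-0.186,0.019,0,0,-1.572,40],[0.22,-0.186,0.019,0,0,-1.572,40],[0.22,-0.186,0.019,0,0,-1.572,40],[0.22,-0.186,0.019,0,0,-1.572,40]]]}}

```text
clock: 40.05
tool_pos: [0.6077, 0.0339, 0.2672]
ee_rot: [[-0.926, 0.377, -0.004], [0.377, 0.926, -0.001], [0.004, -0.002, -1.0]]
force: [0.6, 0.3, 0.1]
finger_gap: 0.398
grip_force: 0.0
```

```bash
python3 - <<'E'
from h import *
s=bot.sense(); print(s["tool_pos"],s["force"],s["finger_gap"]); go(.609,.0333,.113,158)
c=wrist("w14")
im=c["img"].copy(); b=bar(0)
for p in (b+.062*CY,b-.062*CY,cab(.1307,.158,.1586),cab(-.0035,.158,.081)): cv2.circle(im,tuple(int(q) for q in pfish(c,p)),2,(255,0,0),-1)
cv2.imwrite("pics/w14a.png",im[:,:,::-1])
E
```

```text
[0.60771942 0.03389779 0.26722095] [0.62241042 0.29985129 0.08867557] 0.39822181456703903
[-0.002, 0.0, 0.154] [-0.002, -0.004, -0.002]
```

View pics/w14a.png

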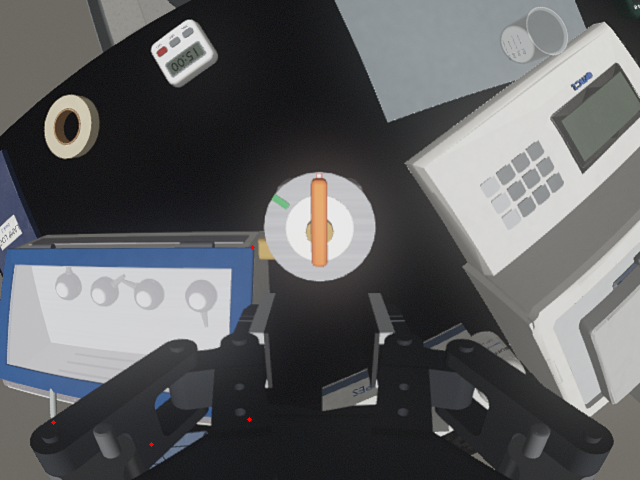

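The door is shut with the heads visible through the pane, and the bar post (52,400) is where the model puts it. Now grip the lever.

>>> {"fn": "step_arm", "kwargs": {"deltas": [[[-0.001,0,0.04,0,0,0,40],[-0.001,0,0.08,0,0,0,40],[-0.001,0,0.115,0,0,0,40],[-0.001,0,0.14,0,0,0,40],[-0.001,0,0.154,0,0,0,40],[-0.001,0,0.154,0,0,0,40],[-0.001,0,0.154,0,0,0,20],[-0.001,0,0.154,0,0,0,10],[-0.001,0,0.154,0,0,0,5],[-0.001,0,0.154,0,0,0,5],[-0.001,0,0.154,0,0,0,5]]]}}

```text
clock: 41.02
tool_pos: [0.6083, 0.0315, 0.1148]
ee_rot: [[-0.928, 0.374, -0.003], [0.374, 0.928, -0.004], [0.001, -0.005, -1.0]]
force: [-1.3, -6.6, -7.6]
finger_gap: 0.131
grip_force: 59.3
```

```bash
python3 - <<'E'
from h import *
s=bot.sense(); print(s["tool_pos"],s["force"],s["finger_gap"],s["grip_force"],s["joint_positions"][5]); go(*s["tool_pos"],214.3)
E
```

```text
[0.60827796 0.03154873 0.11477215] [-1.28117547 -6.55462525 -7.61328304] 0.13132951258242878 59.28885340690613 -68.79447898041363
[0.0, 0.0, 0.0] [-0.004, -0.004, -0.982]
```

>>> {"fn": "step_arm", "kwargs": {"deltas": [[[0,0,0,0,0,-0.09,5],[0,0,0,0,0,-0.18,5],[0,0,0,0,0,-0.27,5],[0,0,0,0,0,-0.36,5],[0,0,0,0,0,-0.45,5],[0,0,0,0,0,-0.54,5],[0,0,0,0,0,-0.63,5],[0,0,0,0,0,-0.72,5],[0,0,0,0,0,-0.81,5],[0,0,0,0,0,-0.89,5],[0,0,0,0,0,-0.95,5],[0,0,0,0,0,-0.982,5],[0,0,0,0,0,-0.982,5],[0,0,0,0,0,-0.982,5],[0,0,0,0,0,-0.982,20],[0,0,0,0,0,-0.982,40],[0,0,0,0,0,-0.982,40],[0,0,0,0,0,-0.982,40]]]}}

```text
clock: 42.52
tool_pos: [0.6099, 0.0342, 0.1157]
ee_rot: [[-0.826, -0.564, 0.001], [-0.564, 0.826, -0.0], [-0.0, -0.0, -1.0]]
force: [1.0, -0.0, 0.2]
finger_gap: 0.399
grip_force: 0.0
```

>>> {"fn": "step_arm", "kwargs": {"deltas": [[[0,0,-0.03,0,0,0,40],[0,0,-0.07,0,0,0,40],[0,0,-0.11,0,0,0,40],[0,0,-0.14,0,0,0,40],[0,0,-0.15,0,0,0,40],[0,0,-0.15,0,0,0,40],[0,0,-0.15,0,0,0,40]]]}}

```text
clock: 43.1
tool_pos: [0.6092, 0.0342, 0.2646]
ee_rot: [[-0.826, -0.564, -0.001], [-0.564, 0.826, -0.0], [0.001, 0.0, -1.0]]
force: [-0.5, -0.8, 0.1]
finger_gap: 0.399
grip_force: 0.0
```

```bash
python3 - <<'E'
from h import *
s=bot.sense(); print(s["tool_pos"],s["force"],s["finger_gap"])
c=wrist("w15"); H=hsv(c)
print("green exp",pfish(c,[.609+.045*np.cos(np.radians(214.3)),.0333+.045*np.sin(np.radians(214.3)),.08]))
m=(H[...,0]>3)&(H[...,0]<22)&(H[...,1]>130)&(H[...,2]>120); m[:150]=0; m[300:]=0; m[:,:250]=0; m[:,400:]=0
v,u=np.nonzero(m); P=np.array([fish(c,a,b,.126)[:2] for a,b in zip(u,v)],np.float32)
d=cv2.fitLine(P,cv2.DIST_HUBER,0,.01,.01).ravel(); print("lever angle",np.degrees(np.arctan2(d[1],d[0])),P.mean(0))
cv2.imwrite("pics/w15a.png",c["img"][100:400,:,::-1])
E
```

```text
[0.60915017 0.03423318 0.26460688] [-0.48259108 -0.80565156  0.09768273] 0.39922658419178714
green exp [318.25966895 171.02650087]
lever angle 32.83219 [0.5988311  0.02510148]
```

View pics/w15a.png

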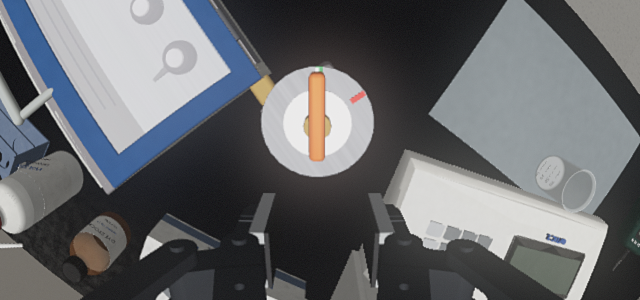

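The lever (317, 72–160) points at the green mark, which peeps out just past its tip at (318,70). The lever angle is within about 2° of the mark, the door is shut and the robot is clear.

```bash
python3 -c "
from rig import job
print(job.sign_off())"
```

```text
the job is handed in; nothing more can be done
None
```

I handed the job in with all four heads on the cabinet floor, the door shut and the valve lever on the green mark to within about 2°; `sign_off()` returned no verdict.

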